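# Pack the test caddy and leave the look-alikes

### The job

Pack the steel tray for the next urine test: stand the lidded specimen cup in the insert with the largest pocket, the strip canister in the one with the middle-sized pocket and the amber dropper bottle (the one with the rubber bulb) in the one with the smallest. Set each down gently, upright on the floor of its pocket, do not drop it in. Leave the three look-alikes (the low white jar, the narrow-necked white bottle and the plain-capped amber bottle) standing where they are.

Things in the scene. Friction and masses are not known exactly. Their poses are not given: they have to be found in the camera images.
- specimen_cup: loose specimen cup with a yellow screw lid, round, 61 mm tall; body 52 mm wide, lid 57 mm wide over the top 13 mm; about 60 g. Stands upright. Origin: centre of the underside, z up
- strip_canister: loose white test strip canister with a broad flat snap cap, round, 105 mm tall; body 40 mm wide up to 85 mm, cap 45 mm wide above; about 60 g. Stands upright. Origin: centre of the underside, z up
- dropper: loose amber bottle with a black collar and a black rubber dropper bulb, 102 mm tall; round body 33 mm wide, straight up to about 55 mm, collar 24 mm wide from 62 to 77 mm, bulb 13 mm wide above; about 70 g. Stands upright. Origin: centre of the underside, z up
- low_jar: look-alike of the cup, to be left: low white jar with a white lid, round, about 58 mm wide, 45 mm tall. Origin: centre of the underside, z up
- neck_bottle: look-alike of the canister, to be left: white bottle with a narrow neck and small black cap, round, 44 mm wide, 105 mm tall. Origin: centre of the underside, z up
- plain_amber: look-alike of the dropper, to be left: amber bottle with a plain black cap and no bulb, round, 33 mm wide, 80 mm tall. Origin: centre of the underside, z up
- insert_large: fixed grey plastic insert, 84 x 84 x 28 mm, one round open pocket 69 mm wide (the largest of three), 22 mm deep, in its middle. Origin: centre of underside, z up; pocket floor 6 mm, top 28 mm above it. The inserts, alike but for the pocket, stand in changing order in a row along their own y, 88 mm apart, in a fixed steel tray with a 14 mm high rim
- insert_medium: fixed grey plastic insert, 84 x 84 x 28 mm, one round open pocket 57 mm wide (the middle one of three), 22 mm deep, in its middle. Origin: centre of underside, z up; pocket floor 6 mm, top 28 mm above it. The inserts, alike but for the pocket, stand in changing order in a row along their own y, 88 mm apart, in a fixed steel tray with a 14 mm high rim
- insert_small: fixed grey plastic insert, 84 x 84 x 28 mm, one round open pocket 46 mm wide (the smallest of three), 22 mm deep, in its middle. Origin: centre of underside, z up; pocket floor 6 mm, top 28 mm above it. The inserts, alike but for the pocket, stand in changing order in a row along their own y, 88 mm apart, in a fixed steel tray with a 14 mm high rim
Not all that is in view belongs to the job. Several things have the shape of the specimen_cup; the one meant has the colours described above.

How it is judged:
At the end, for the whole second after the job is handed in: Cup in the largest pocket, canister in the middle one, dropper bottle in the smallest: each within 12 mm of the centre, underside 2 to 12 mm above the insert's (pocket floor: 6), upright within 0.12 rad, at rest; look-alikes upright, within 30 mm of their start (horizontal distance between specimen_cup and insert_large below 0.012 m and z of specimen_cup in the frame of insert_large between 0.002 and 0.012 m and angle between each of specimen_cup, strip_canister, dropper, low_jar, neck_bottle, plain_amber's own z axis and vertical below 0.12 rad and linear speed of each of specimen_cup, strip_canister, dropper below 0.02 m/s and angular speed of each of specimen_cup, strip_canister, dropper below 0.2 rad/s and horizontal distance between strip_canister and insert_medium below 0.012 m and z of strip_canister in the frame of insert_medium between 0.002 and 0.012 m and horizontal distance between dropper and insert_small below 0.012 m and z of dropper in the frame of insert_small between 0.002 and 0.012 m and distance of each of low_jar, neck_bottle, plain_amber from where it was at the start of the episode below 0.03 m); the robot touches nothing.
It fails at once if the specimen cup is dropped into a pocket instead of being set down (it moves faster than 0.7 m/s close over or in an insert) (((horizontal distance between specimen_cup and insert_large below 0.03 m and z of specimen_cup in the frame of insert_large below 0.06 m) or (horizontal distance between specimen_cup and insert_medium below 0.03 m and z of specimen_cup in the frame of insert_medium below 0.06 m) or (horizontal distance between specimen_cup and insert_small below 0.03 m and z of specimen_cup in the frame of insert_small below 0.06 m)) and linear speed of specimen_cup above 0.7 m/s).
It fails at once if the strip canister is dropped into a pocket instead of being set down (it moves faster than 0.7 m/s close over or in an insert) (((horizontal distance between strip_canister and insert_large below 0.03 m and z of strip_canister in the frame of insert_large below 0.06 m) or (horizontal distance between strip_canister and insert_medium below 0.03 m and z of strip_canister in the frame of insert_medium below 0.06 m) or (horizontal distance between strip_canister and insert_small below 0.03 m and z of strip_canister in the frame of insert_small below 0.06 m)) and linear speed of strip_canister above 0.7 m/s).
It fails at once if the dropper bottle is dropped into a pocket instead of being set down (it moves faster than 0.7 m/s close over or in an insert) (((horizontal distance between dropper and insert_large below 0.03 m and z of dropper in the frame of insert_large below 0.06 m) or (horizontal distance between dropper and insert_medium below 0.03 m and z of dropper in the frame of insert_medium below 0.06 m) or (horizontal distance between dropper and insert_small below 0.03 m and z of dropper in the frame of insert_small below 0.06 m)) and linear speed of dropper above 0.7 m/s).
It fails at once if a look-alike is moved more than 40 mm or knocked over (distance of any of low_jar, neck_bottle, plain_amber from where it was at the start of the episode above 0.04 m or angle between any of low_jar, neck_bottle, plain_amber's own z axis and vertical above 0.5 rad).
It also fails if it takes over 99 s, if anything falls off the work surface, if the arm or the gripper's body presses on something with over 40 N, if the wrist force passes 120 N, or if a joint passes its speed limit or range.

### The arm

A 7-joint arm with a two-finger parallel gripper is mounted at the origin on the work surface; the furniture and walls round the work are solid. World frame = base frame: x ahead of the robot, y to its left, z up, the work surface at z = 0. Lengths are in m, angles in rad, forces in N, time in s.
With the tool pointing down it reaches from about 0.425 to 0.8 m from the base axis. Payload 8.3 kg.
Tool frame: the origin (TCP) lies at the very end of the fingers, on their centre line; the grasp point (between the pads) lies 19 mm behind it; z points along the fingers, y is the direction in which the jaws open and shut (so a half turn about z gives the same grasp; the last joint's range is limited). The gripper opens to 85 mm and grips with 20 to 120 N. Pads are 22 mm wide; open, the fingers measure 114 mm over their backs; the gripper's body (76 mm by 85 mm) begins 54 mm behind the grasp point. The pads swing forward as they close: fully open they stand 13 mm farther back than shut.
Start: joints at [1.134, 0.383, 0.016, 1.37, -0.006, 1.388, -0.046], TCP at [0.228, -0.582, 0.231] pointing down, gripper open.
Joint ranges: [-2.95, 2.95], [-0.25, 2.06], [-1.52, 1.56], [0.18, 2.33], [-1.44, 4.58], [0.02, 2.06], [-3.01, 3.01]. Speed limits (rad/s): [2.39, 2.39, 3.01, 3.01, 3.14, 3.14, 3.14].

### API

Orientations are given as [roll, pitch, yaw] about the fixed x, y, z axes, in that order (R = Rz(yaw) Ry(pitch) Rx(roll)).
In Python, from bench import ctrl, capture, camera_info gives the robot as it stands.
- The arm moves only by the tool jog_arm, never from a script. Its argument "steps" is a list of rows, each a list of 3 entries, a list of its own where there are three numbers: the shift along the tool's x, y, z each as a share of 0.8 m, from -1 to 1, then the turn, a rotation vector about the tool's x, y, z each as a share of 0.15 rad, from -1 to 1, then the opening, from 0 (shut) to 1 (fully open). In form: [[[dx, dy, dz], [ax, ay, az], grip], ...]. A call has 1 to 5 rows; each row shifts and turns the commanded pose from where the row before left it, along the tool's axes as they then stand; what a row does not reach is not made up. A row lasts 1/10 s, in which the tool goes at most 50 mm and 8.59 degrees, less where a joint would pass 70% of its speed; a pose out of reach is approached as far as the arm can. A call with a number of a shift or a turn outside -1 to 1 is refused whole. A call with a gripper value outside its range is refused whole. The fingers move at their own pace and stop on an object; "force" is the grip in N (left out, the last holds). Time passes only in rows, so rows that do not move let the fingers close. It gives the time, the measured TCP pose, the force and the opening at its end, in the units of the state.
- ctrl.state(): the state, without advancing time (a new reading comes with each control period).
- capture(name): name is "scene" or "top" or "wrist"; returns the picture (420x560x3 uint8, red, green, blue); there is no depth.
- camera_info(name): a dict with "camera_matrix" (3x3 intrinsics, pixels), "origin" and "rotation" of the camera in the world. Camera axes: x right, y down, z forward; pixel columns grow to the right and rows downward; lengths in m; the calibration is good to about 2 mm. The wrist camera is an equidistant fisheye: a pixel r from the principal point sees the ray r / f radians off the axis. A picture is of the moment at which its call begins: read the wrist's pose just before it. camera_info takes no time and is no camera call; for the wrist camera it gives the pose at the moment of the call.
- ctrl.sign_off(): hands the job in, once; it reports no verdict.
The state is a dict: "t": time; "joint_pos": joint angles; "dq": joint speeds; "joint_torque": joint torques, N m; "tcp_pos": TCP position; "tcp_rot": TCP orientation; "force": force on the tool from outside, world axes, zero at the start; "ft_torque": the same for the moment, N m; "width": opening from 0.0 (shut) to 1.0 (fully open).
Only numpy, scipy, OpenCV 4.12 (cv2) and the standard library are available. Lean on these libraries where they do the work, as an engineer would, in place of code of your own. Each camera call takes 0.05 s, during which the arm holds its last target.

## Working session

There is one attempt and no reset: what is moved stays moved. The work goes in short steps, Python scripts to look and compute and a tool call to move; the robot and the scene stay as the last step left them, time stands still between calls to the robot, and variables do not carry over. Pictures are saved under pics/ and viewed, and the job is handed in when it is done.

Besides the shell and the picture viewer there is one more tool, called in YAML: its name, and indented under it one key for each argument. jog_arm: Moves the arm, as the interface text tells. Shift numbers are shares of 0.8 m and turn numbers shares of 0.15 rad, none past 1 either way. Its arguments: {"type":"object","properties":{"steps":{"type":"array","items":{"type":"array"}},"force":{"type":"number"}},"required":["steps"]}

```bash
ls; mkdir -p pics; python3 - <<'E'
from bench import ctrl,capture,camera_info
import cv2
print(ctrl.state())
for n in("scene","top","wrist"):
    print(n,camera_info(n)); cv2.imwrite(f"pics/{n}0.png",capture(n)[:,:,::-1])
E
```

```text
pics
{'t': 0.0, 'joint_pos': array([ 1.13409237,  0.38425071,  0.01637617,  1.37116233, -0.00629511,
        1.38819103, -0.04653954]), 'dq': array([ 2.47193455e-04,  1.94683638e-03, -1.61182032e-03, -5.74225083e-04,
       -5.38679601e-05, -5.75018345e-05, -8.01469754e-04]), 'joint_torque': array([-2.77683121e-04, -6.27599001e+01,  8.43831841e-01, -3.71814537e+01,
        1.64398248e-02,  1.44584564e-02, -6.67854806e-06]), 'tcp_pos': array([ 0.22807129, -0.58136029,  0.23026735]), 'tcp_rot': array([-3.13963117e+00,  4.17211756e-05,  3.73826998e-01]), 'force': array([-0.02450905, -0.52040203, -0.51056819]), 'ft_torque': array([-0.03987103, -0.02192688, -0.00602459]), 'width': 0.9976362771995821}
scene {'camera_matrix': array([[423.89443503,   0.        , 285.56328573],
       [  0.        , 423.89443503, 210.87592635],
       [  0.        ,   0.        ,   1.        ]]), 'origin': array([-0.0552801 ,  0.80024613,  0.79188507]), 'rotation': array([-2.24695539, -0.00713813, -2.59794535])}
top {'camera_matrix': array([[413.31537502,   0.        , 277.92723452],
       [  0.        , 413.31537502, 209.84576049],
       [  0.        ,   0.        ,   1.        ]]), 'origin': array([ 0.2932266 , -0.00681492,  1.26311373]), 'rotation': array([-3.03109635, -0.02814627, -1.56303671])}
wrist {'camera_matrix': array([[325.1922621 ,   0.        , 281.20281352],
       [  0.        , 325.1922621 , 206.11950223],
       [  0.        ,   0.        ,   1.        ]]), 'origin': array([ 0.29083512, -0.55763617,  0.37197667]), 'rotation': array([ 2.87842494e+00,  2.31872307e-03, -1.19715230e+00])}
```

View pics/scene0.png

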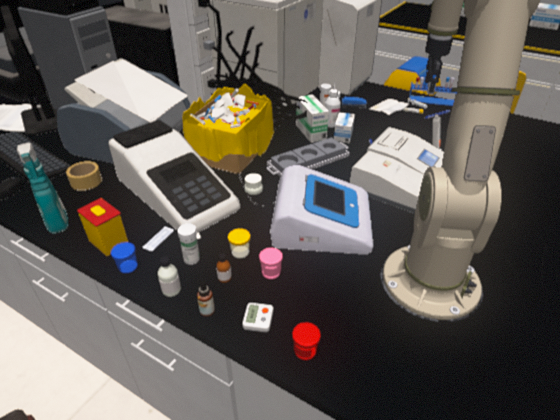

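View pics/top0.png

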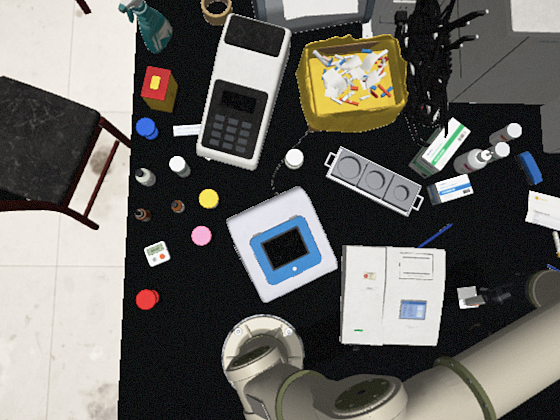

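View pics/wrist0.png

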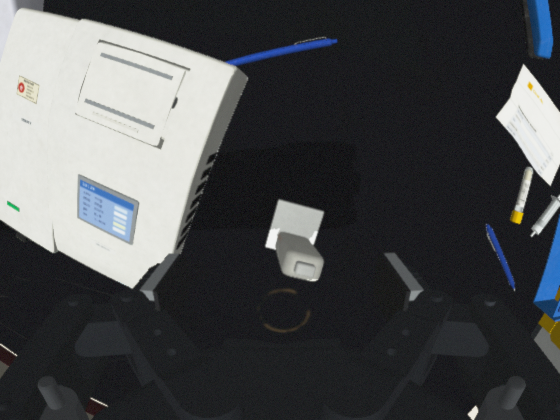

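```bash
python3 - <<'E'
import cv2
a=cv2.imread("pics/scene0.png")[215:325,100:290]; b=cv2.imread("pics/top0.png")[110:250,125:225]; c=cv2.imread("pics/top0.png")[135:225,315:435]
cv2.imwrite("pics/c1.png",cv2.resize(a,None,fx=4,fy=4,interpolation=2))
cv2.imwrite("pics/c2.png",cv2.resize(b,None,fx=4,fy=4,interpolation=2))
cv2.imwrite("pics/c3.png",cv2.resize(c,None,fx=6,fy=6,interpolation=2))
E
```

```text
(no output)
```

View pics/c1.png

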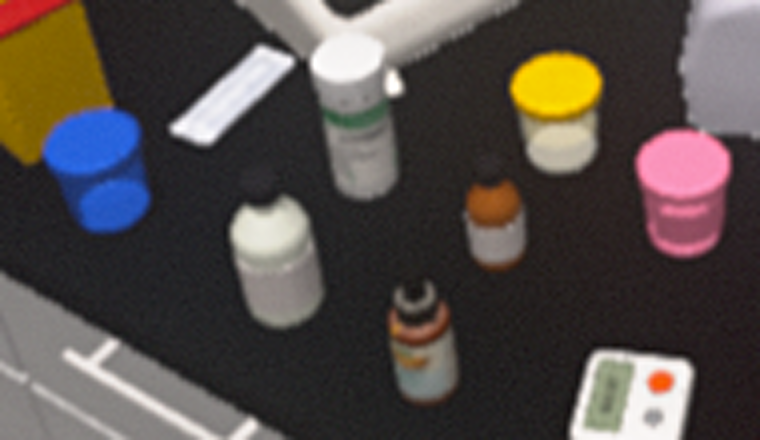

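View pics/c2.png

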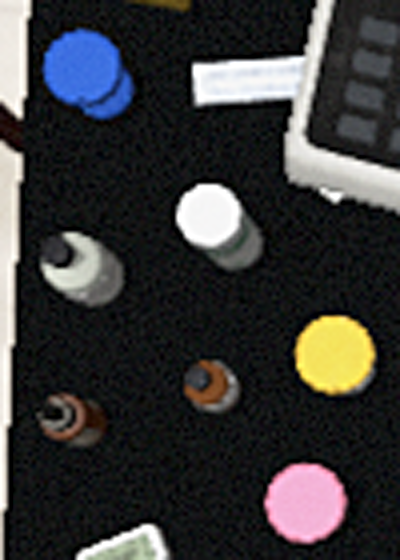

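View pics/c3.png

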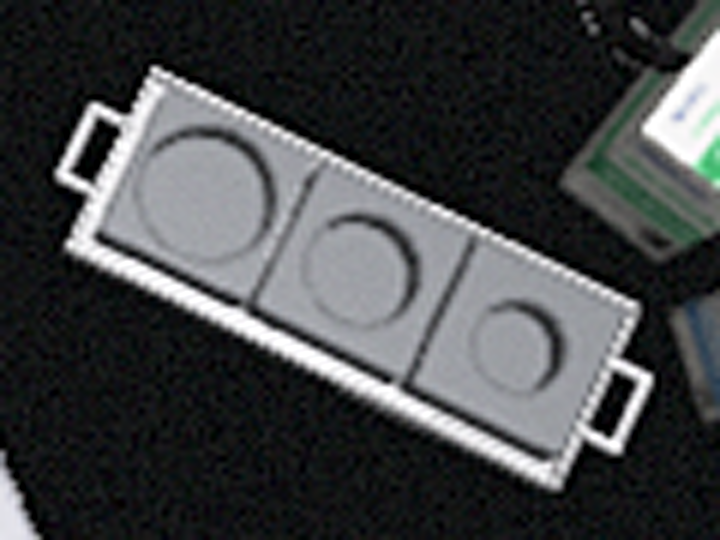

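```bash
cat > h.py <<'E'
import numpy as np,cv2
from bench import ctrl,capture,camera_info
from scipy.spatial.transform import Rotation as Ro
def rot(v): return Ro.from_euler('xyz',v).as_matrix()
def ray(n,u,v,ci=None):
    ci=ci or camera_info(n);K=ci['camera_matrix'];x=np.array([(u-K[0,2])/K[0,0],(v-K[1,2])/K[1,1],1.])
    if n=='wrist':
        r=np.hypot(x[0],x[1]);s=np.sin(r)/r if r>1e-9 else 1;x=np.array([x[0]*s,x[1]*s,np.cos(r)])
    return ci['origin'],rot(ci['rotation'])@x
def atz(n,u,v,z,ci=None):
    o,d=ray(n,u,v,ci);return o+d*(z-o[2])/d[2]
def proj(n,p,ci=None):
    ci=ci or camera_info(n);K=ci['camera_matrix'];c=rot(ci['rotation']).T@(np.array(p)-ci['origin'])
    if n=='wrist':
        h=np.hypot(c[0],c[1]);t=np.arctan2(h,c[2]);c=np.array([c[0]/h*t,c[1]/h*t,1])
    return K[:2,:2]@(c[:2]/c[2])+K[:2,2]
E
python3 - <<'E'
from h import *
np.set_printoptions(precision=4,suppress=True)
T=lambda u,v,z:atz('top',125+u/4,110+v/4,z)
S=lambda u,v,z:atz('scene',100+u/4,215+v/4,z)
for n,a,b,z in[('cup',(335,354),(557,83),.061),('can',(208,216),(347,55),.105),('drop',(46,413),(412,288),.102),('neck',(57,250),(262,180),.105),('plain',(198,377),(489,163),.08),('pink',(306,502),(684,160),.061)]:
    print(n,T(*a,z),S(*b,z))
for n,p in[('L',(205,197)),('M',(360,270)),('S',(518,347))]: print(n,atz('top',315+p[0]/6,135+p[1]/6,.028))
E
```

```text
cup [0.4581 0.1629 0.061 ] [0.4598 0.1675 0.061 ]
can [0.5497 0.2489 0.105 ] [0.5535 0.2523 0.105 ]
drop [0.4085 0.3573 0.102 ] [0.4009 0.3745 0.102 ]
neck [0.5238 0.3539 0.105 ] [0.5224 0.3588 0.105 ]
plain [0.4377 0.2575 0.08  ] [0.4391 0.2622 0.08  ]
pink [0.3498 0.1809 0.061 ] [0.3528 0.1837 0.061 ]
L [ 0.5622 -0.2574  0.028 ]
M [ 0.5255 -0.3362  0.028 ]
S [ 0.4868 -0.4163  0.028 ]
```

jog_arm:
  steps:
    - [[0,0,-0.0175],[0,0,-1],1]
    - [[0,0,-0.0175],[0,0,-1],1]
    - [[0,0,-0.0175],[0,0,-1],1]
    - [[0,0,-0.0175],[0,0,-1],1]
    - [[0,0,-0.0175],[0,0,-1],1]

```text
t: 0.65
tcp_pos: [0.2281, -0.5817, 0.3015]
tcp_rot: [-3.141, -0.001, 1.13]
force: [-0.0, 0.3, -0.5]
width: 0.998
```

```bash
cat >> h.py <<'E'
def go(target,yaw=None,maxstep=.048):
    s=ctrl.state();R=rot(s['tcp_rot']);d=R.T@(np.array(target)-s['tcp_pos'])
    n=int(np.ceil(np.linalg.norm(d)/maxstep));print('t %.1f'%s['t'],'n',n,'share/row',np.round(d/.8/n,4),'total m',np.round(d,4), 'tilt',np.round(s['tcp_rot'],3))
E
python3 -c "
from h import *
go([.5,-.336,.30]); print(ctrl.state()['joint_pos'],ctrl.state()['tcp_pos'])"
```

```text
t 0.7 n 8 share/row [0.0528 0.022  0.0002] total m [0.3382 0.141  0.0016] tilt [-3.141e+00 -1.000e-03  1.130e+00]
[ 1.21214384  0.36969095 -0.09482456  1.23593659  0.03417898  1.53826617
  0.68172425] [ 0.22814872 -0.58167599  0.3014598 ]
```

jog_arm:
  steps:
    - [[0.0528,0.022,0],[0,0,0],1]
    - [[0.0528,0.022,0],[0,0,0],1]
    - [[0.0528,0.022,0],[0,0,0],1]
    - [[0.0528,0.022,0],[0,0,0],1]
    - [[0.0528,0.022,0],[0,0,0],1]

```text
t: 1.15
tcp_pos: [0.3999, -0.4279, 0.3011]
tcp_rot: [-3.141, -0.0, 1.124]
force: [-0.5, -0.5, 0.2]
width: 1.001
```

jog_arm:
  steps:
    - [[0.0528,0.022,0],[0,0,0],1]
    - [[0.0528,0.022,0],[0,0,0],1]
    - [[0.0528,0.022,0],[0,0,0],1]
    - [[0,0,0],[0,0,0],1]
    - [[0,0,0],[0,0,0],1]

```text
t: 1.65
tcp_pos: [0.5021, -0.3365, 0.3007]
tcp_rot: [-3.141, -0.0, 1.127]
force: [0.1, -0.3, -0.1]
width: 1.001
```

```bash
python3 -c "
from h import *
s=ctrl.state();print(s['joint_pos'],s['tcp_pos'],s['tcp_rot'])
ci=camera_info('wrist');np.save('ci1.npy',ci);cv2.imwrite('pics/w1.png',capture('wrist')[:,:,::-1])
go([.458,.165,.3]);
for p in[(.5622,-.2574,.028),(.5255,-.3362,.028),(.4868,-.4163,.028)]:print(proj('wrist',p,ci))
"
```

```text
[ 0.74209812  0.33566268 -0.28000873  1.29232399  0.09082246  1.526984
  0.0292617 ] [ 0.50210417 -0.33652314  0.30072811] [-3.14057847e+00 -4.58070966e-04  1.12716614e+00]
t 1.7 n 11 share/row [ 0.0495 -0.0291  0.0001] total m [ 0.4352 -0.2561  0.0009] tilt [-3.141  0.     1.124]
[296.62100346  96.62766245]
[296.8180657  164.48692725]
[295.64042777 230.19092424]
```

View pics/w1.png

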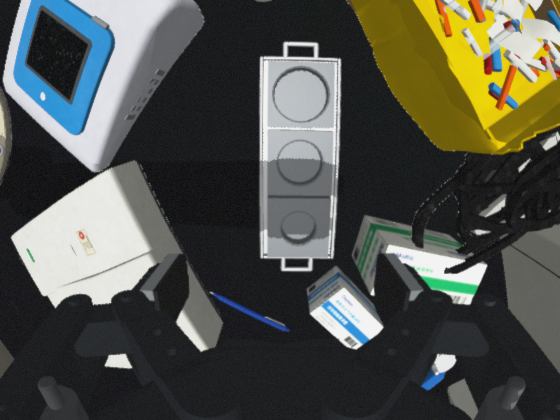

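```bash
python3 -c "
import cv2
a=cv2.imread('pics/w1.png')[40:275,250:350]
a=cv2.convertScaleAbs(a,alpha=1.3,beta=20)
a=cv2.resize(a,None,fx=5,fy=5,interpolation=2)
cv2.imwrite('pics/c4.png',a[:590]);cv2.imwrite('pics/c5.png',a[585:])
"
```

```text
(no output)
```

View pics/c4.png

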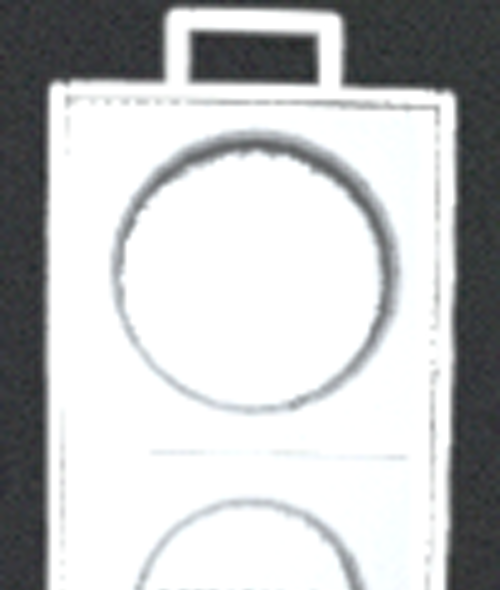

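View pics/c5.png

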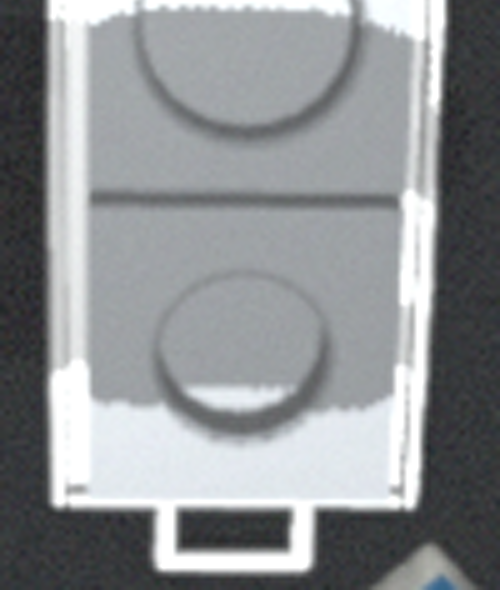

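```bash
python3 -c "
from h import *
ci=np.load('ci1.npy',allow_pickle=True).item();print(ci)
for p in[(301.3,94.2),(299.6,162),(298.3,227.4)]:print(atz('wrist',*p,.03,ci))
for p in[(205,197),(360,270),(518,347)]: print(atz('top',315+p[0]/6,135+p[1]/6,.03))
"
```

```text
{'camera_matrix': array([[325.1922621 ,   0.        , 281.20281352],
       [  0.        , 325.1922621 , 206.11950223],
       [  0.        ,   0.        ,   1.        ]]), 'origin': array([ 0.5318703 , -0.27725054,  0.44239388]), 'rotation': array([ 2.87920291e+00,  1.15315698e-03, -4.43846655e-01])}
[ 0.56869702 -0.25714199  0.03      ]
[ 0.53010285 -0.33451535  0.03      ]
[ 0.49189047 -0.41356518  0.03      ]
[ 0.56174201 -0.25698519  0.03      ]
[ 0.52509346 -0.33570413  0.03      ]
[ 0.48652323 -0.41566735  0.03      ]
```

jog_arm:
  steps:
    - [[0.0495,-0.0291,0],[0,0,0],1]
    - [[0.0495,-0.0291,0],[0,0,0],1]
    - [[0.0495,-0.0291,0],[0,0,0],1]
    - [[0.0495,-0.0291,0],[0,0,0],1]
    - [[0.0495,-0.0291,0],[0,0,0],1]

```text
t: 2.2
tcp_pos: [0.4808, -0.1094, 0.3015]
tcp_rot: [3.141, 0.001, 1.12]
force: [0.5, 0.5, -0.5]
width: 0.996
```

jog_arm:
  steps:
    - [[0.0495,-0.0291,0],[0,0,0],1]
    - [[0.0495,-0.0291,0],[0,0,0],1]
    - [[0.0495,-0.0291,0],[0,0,0],1]
    - [[0,0,0],[0,0,0],1]
    - [[0,0,0],[0,0,0],1]

```text
t: 2.7
tcp_pos: [0.4701, 0.0276, 0.3016]
tcp_rot: [3.141, 0.001, 1.124]
force: [0.4, -0.5, -0.1]
width: 0.998
```

```bash
python3 -c "
from h import *
s=ctrl.state();print(s['joint_pos'],s['tcp_pos'],s['tcp_rot'])
ci=camera_info('wrist');np.save('ci2.npy',ci);cv2.imwrite('pics/w2.png',capture('wrist')[:,:,::-1])
go([.458,.165,.3]);
"
```

```text
[ 0.40102377  0.04963979 -0.54548682  1.62732999  0.02679898  1.47138641
 -0.59358059] [0.47008345 0.02758934 0.30158765] [3.14069306e+00 5.03778151e-04 1.12378013e+00]
t 2.8 n 3 share/row [ 0.0498 -0.0297  0.0005] total m [ 0.1195 -0.0713  0.0013] tilt [3.141e+00 1.000e-03 1.121e+00]
```

View pics/w2.png

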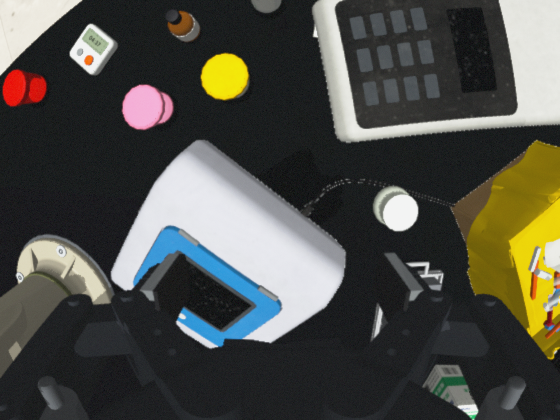

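jog_arm:
  steps:
    - [[0.0498,-0.0297,0.02],[0,0,0],1]
    - [[0.0498,-0.0297,0.03],[0,0,0],1]
    - [[0.0498,-0.0297,0.03],[0,0,0],1]
    - [[0,0,0],[0,0,0],1]
    - [[0,0,0],[0,0,0],1]

```text
t: 3.25
tcp_pos: [0.4582, 0.1616, 0.2386]
tcp_rot: [-3.14, 0.001, 1.123]
force: [0.4, -0.2, 0.1]
width: 1.001
```

```bash
python3 -c "
from h import *
s=ctrl.state();print(s['joint_pos'],s['tcp_pos'],s['tcp_rot'],s['dq'])
ci=camera_info('wrist');np.save('ci3.npy',ci);cv2.imwrite('pics/w3.png',capture('wrist')[:,:,::-1])
"
```

```text
[ 0.22138664  0.12778106 -0.6792496   1.70074802  0.08207749  1.34361831
 -0.92052828] [0.45819558 0.16156335 0.23863191] [-3.14042451e+00  1.19291194e-03  1.12279287e+00] [ 0.02612161 -0.01342658  0.03630364 -0.02001755  0.0043736   0.00689446
  0.00509387]
```

View pics/w3.png

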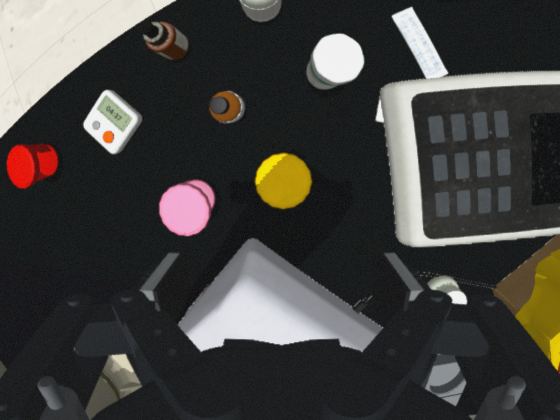

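```bash
python3 -c "
from h import *
ci=np.load('ci3.npy',allow_pickle=True).item()
print('cup',atz('wrist',284,181,.061,ci))
print('can',atz('wrist',336.5,59,.105,ci))
for p in [(.458,.163,.061),(.46,.1675,.061)]: print(proj('wrist',p,ci))
# where the grasp point is in the picture
s=ctrl.state();R=rot(s['tcp_rot']);print(proj('wrist',s['tcp_pos'],ci), R.T@(ci['origin']-s['tcp_pos']))
im=cv2.imread('pics/w3.png')[0:230,140:380];cv2.imwrite('pics/c6.png',cv2.resize(im,None,fx=3,fy=3,interpolation=2)[:600])
"
```

```text
cup [0.46430419 0.16552321 0.061     ]
can [0.55309937 0.24928213 0.105     ]
[279.40829846 185.90878692]
[279.25422857 181.08103553]
[280.70524742 264.74489726] [ 0.06699973  0.00028895 -0.14102551]
```

View pics/c6.png

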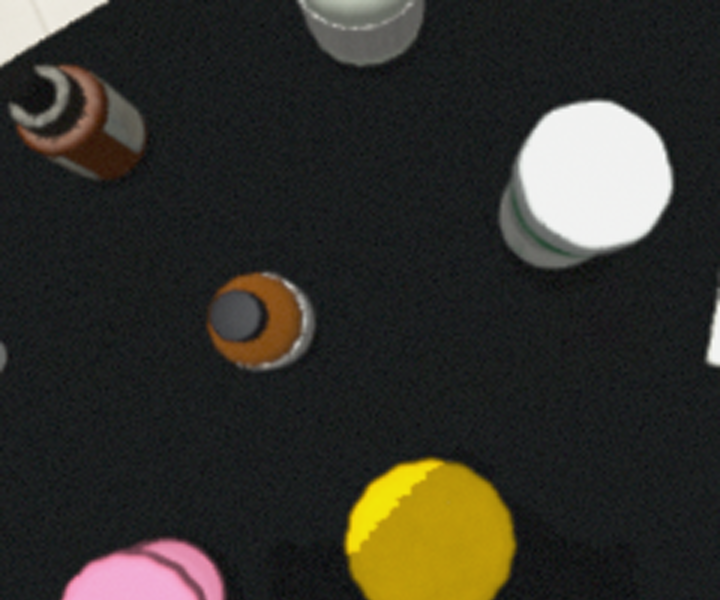

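```bash
python3 -c "
from h import *
ci=np.load('ci3.npy',allow_pickle=True).item()
for z in (0,.03,.06,.09,.12):print(z,atz('wrist',252,240,z,ci),atz('top',228,218,z))
s=ctrl.state();R=rot(s['tcp_rot'])
for z in (0.03,.06,.09):print(R.T@(atz('wrist',252,240,z,ci)-[.461,.165,.1]))
go([.461,.165,.030])
"
```

```text
0 [0.39121115 0.10469491 0.        ] [0.40693654 0.11129062 0.        ]
0.03 [0.3988752  0.11386493 0.03      ] [0.40423584 0.10848552 0.03      ]
0.06 [0.40653926 0.12303495 0.06      ] [0.40153513 0.10568041 0.06      ]
0.09 [0.41420331 0.13220497 0.09      ] [0.39883443 0.10287531 0.09      ]
0.12 [0.42186736 0.14137499 0.12      ] [0.39613372 0.1000702  0.12      ]
[-0.07301672 -0.03367728  0.07006201]
[-0.06144934 -0.03077039  0.04005247]
[-0.04988196 -0.0278635   0.01004292]
t 3.3 n 5 share/row [0.0013 0.     0.0523] total m [0.0051 0.     0.2092] tilt [-3.141e+00  1.000e-03  1.121e+00]
```

jog_arm:
  steps:
    - [[0.0013,0,0.0523],[0,0,0],1]
    - [[0.0013,0,0.0523],[0,0,0],1]
    - [[0.0013,0,0.0523],[0,0,0],1]
    - [[0.0013,0,0.04],[0,0,0],1]
    - [[0.0013,0,0.03],[0,0,0],1]

```text
t: 3.8
tcp_pos: [0.461, 0.1642, 0.0561]
tcp_rot: [-3.141, 0.002, 1.119]
force: [0.8, -0.2, -0.1]
width: 1.002
```

jog_arm:
  steps:
    - [[0,0,0.017],[0,0,0],1]
    - [[0,0,0.0175],[0,0,0],1]
    - [[0,0,0],[0,0,0],1]
    - [[0,0,0],[0,0,0],1]

```text
t: 4.2
tcp_pos: [0.461, 0.1673, 0.031]
tcp_rot: [3.141, -0.001, 1.123]
force: [1.2, 0.0, -0.7]
width: 0.998
```

```bash
python3 -c "
from h import *
s=ctrl.state();print(s['tcp_pos'],s['tcp_rot'],s['force'])
ci=camera_info('wrist');np.save('ci4.npy',ci);cv2.imwrite('pics/w4.png',capture('wrist')[:,:,::-1])
go([.461,.165,.030])
"
```

```text
[0.46100011 0.1673469  0.03098353] [ 3.14078601e+00 -5.95757287e-04  1.12307506e+00] [ 1.18780176  0.01889539 -0.70649132]
t 4.2 n 1 share/row [-0.0031  0.0012  0.0017] total m [-0.0024  0.001   0.0013] tilt [ 3.140e+00 -1.000e-03  1.123e+00]
```

View pics/w4.png

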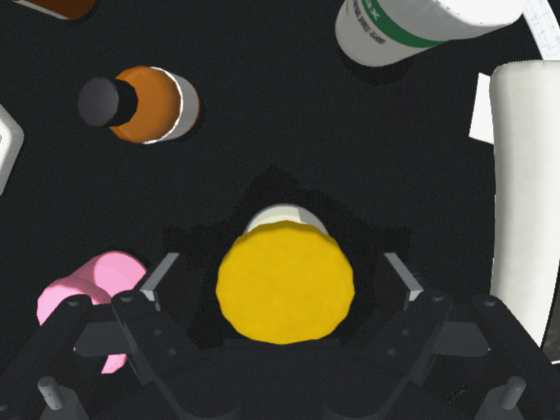

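```bash
python3 -c "
from h import *
ci=np.load('ci4.npy',allow_pickle=True).item()
print(proj('wrist',(.461,.1673,.061),ci),atz('wrist',286,282,.061,ci))
"
```

```text
[278.14432688 295.18108277] [0.46634969 0.17136375 0.061     ]
```

jog_arm:
  steps:
    - [[0,0,0],[0,0,0],0.75]
    - [[0,0,0],[0,0,0],0.65]
    - [[0,0,0],[0,0,0],0.5]
    - [[0,0,0],[0,0,0],0.5]
    - [[0,0,0],[0,0,0],0.5]
  force: 30

```text
t: 4.75
tcp_pos: [0.461, 0.168, 0.0313]
tcp_rot: [3.14, -0.001, 1.124]
force: [-1.0, -1.4, 6.1]
width: 0.64
```

```bash
python3 -c "
from h import *
s=ctrl.state();print(s['tcp_pos'],s['tcp_rot'],s['force'],s['width'])
ci=camera_info('wrist');np.save('ci5.npy',ci);cv2.imwrite('pics/w5.png',capture('wrist')[:,:,::-1])
"
```

```text
[0.46097021 0.16801849 0.03125329] [ 3.14020171e+00 -1.22805040e-03  1.12399506e+00] [-0.9654621  -1.37183496  6.08236174] 0.6397845513778465
```

View pics/w5.png

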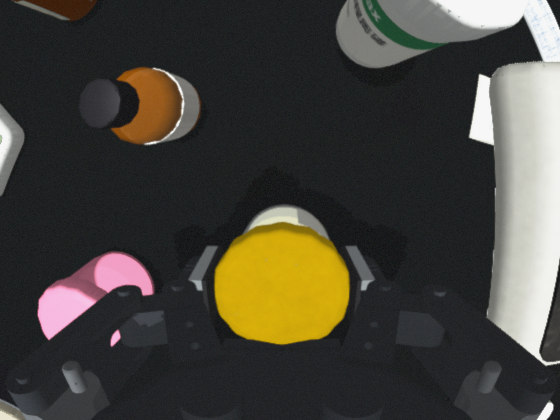

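jog_arm:
  steps:
    - [[0,0,-0.01],[0,0,0],0.5]
    - [[0,0,-0.03],[0,0,0],0.5]
    - [[0,0,-0.056],[0,0,0],0.5]
    - [[0,0,-0.056],[0,0,0],0.5]
    - [[0,0,-0.056],[0,0,0],0.5]

```text
t: 5.3
tcp_pos: [0.4596, 0.1677, 0.1989]
tcp_rot: [-3.141, -0.0, 1.125]
force: [1.0, 0.4, -0.1]
width: 0.64
```

jog_arm:
  steps:
    - [[0,0,-0.056],[0,0,0],0.5]
    - [[0,0,-0.056],[0,0,0],0.5]
    - [[0,0,0],[0,0,0],0.5]

```text
t: 5.6
tcp_pos: [0.4622, 0.1692, 0.2931]
tcp_rot: [3.133, -0.007, 1.125]
force: [-0.7, 0.1, -2.0]
width: 0.635
```

```bash
python3 -c "
from h import *
s=ctrl.state();print(s['tcp_pos'],s['tcp_rot'],s['force'],s['width'])
cv2.imwrite('pics/s6.png',capture('scene')[:,:,::-1])
cv2.imwrite('pics/t6.png',capture('top')[:,:,::-1])
ci=np.load('ci1.npy',allow_pickle=True).item()
for p in[(301.3,94.2),(299.6,162),(298.3,227.4)]:print(atz('wrist',p[0]-4.7,p[1],.03,ci))
go([.5638,-.256,.3])
"
```

```text
[0.46223493 0.16915055 0.29312224] [ 3.13336575 -0.0066967   1.1245919 ] [-0.73932165  0.13556673 -2.00479211] 0.6351271114240404
[ 0.56335612 -0.25468328  0.03      ]
[ 0.52466888 -0.33196242  0.03      ]
[ 0.48620211 -0.41084858  0.03      ]
t 5.7 n 10 share/row [-0.0422  0.0345 -0.0015] total m [-0.3376  0.2763 -0.0123] tilt [ 3.139e+00 -1.000e-03  1.124e+00]
```

View pics/s6.png

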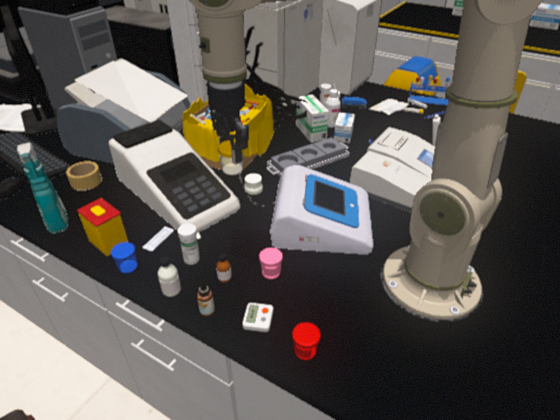

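jog_arm:
  steps:
    - [[-0.03,0.025,0],[0,0,0],0.5]
    - [[-0.0422,0.0345,0],[0,0,0],0.5]
    - [[-0.0422,0.0345,0],[0,0,0],0.5]
    - [[-0.0422,0.0345,0],[0,0,0],0.5]
    - [[-0.0422,0.0345,0],[0,0,0],0.5]

```text
t: 6.2
tcp_pos: [0.5083, -0.0339, 0.2847]
tcp_rot: [-3.139, 0.001, 1.124]
force: [1.0, 0.3, -0.1]
width: 0.634
```

jog_arm:
  steps:
    - [[-0.0422,0.0345,0],[0,0,0],0.5]
    - [[-0.0422,0.0345,0],[0,0,0],0.5]
    - [[-0.0422,0.0345,0],[0,0,0],0.5]
    - [[-0.03,0.025,0],[0,0,0],0.5]
    - [[0,0,0],[0,0,0],0.5]

```text
t: 6.7
tcp_pos: [0.5462, -0.1955, 0.2832]
tcp_rot: [-3.137, 0.002, 1.116]
force: [0.2, 0.3, -1.2]
width: 0.637
```

```bash
python3 -c "
from h import *
go([.562,-.258,.15])
"
```

```text
t 6.7 n 4 share/row [-0.0153  0.0132  0.0416] total m [-0.0489  0.0422  0.1331] tilt [-3.137e+00  2.000e-03  1.116e+00]
```

jog_arm:
  steps:
    - [[-0.0153,0.0132,0.035],[0,0,0],0.5]
    - [[-0.0153,0.0132,0.0416],[0,0,0],0.5]
    - [[-0.0153,0.0132,0.0416],[0,0,0],0.5]
    - [[-0.0153,0.0132,0.025],[0,0,0],0.5]
    - [[0,0,0],[0,0,0],0.5]

```text
t: 7.2
tcp_pos: [0.5614, -0.253, 0.1662]
tcp_rot: [-3.133, 0.001, 1.121]
force: [0.4, -0.3, -0.2]
width: 0.633
```

```bash
python3 -c "
from h import *
go([.562,-.258,.08])
cv2.imwrite('pics/t7.png',cv2.resize(capture('top')[90:250,280:480,::-1],None,fx=3,fy=3))
ci=camera_info('wrist');np.save('ci7.npy',ci);cv2.imwrite('pics/w7.png',capture('wrist')[:,:,::-1])
for d in [(.5627,-.256,.03)]:print(proj('wrist',d,ci))
"
```

```text
t 7.2 n 2 share/row [-0.0026  0.0022  0.0539] total m [-0.0042  0.0035  0.0862] tilt [-3.133e+00  1.000e-03  1.121e+00]
[282.77873419 200.54478641]
```

View pics/w7.png

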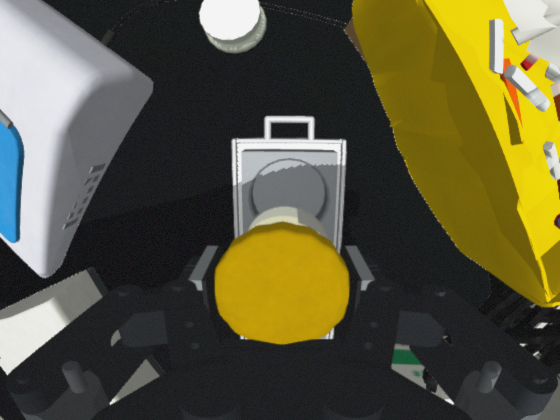

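View pics/t7.png

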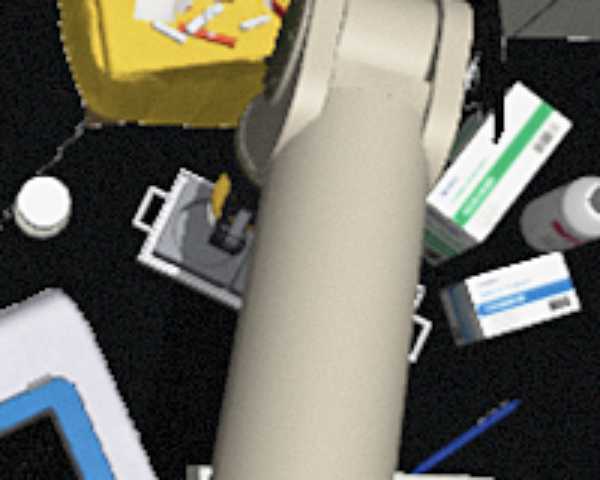

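jog_arm:
  steps:
    - [[-0.0026,0.0022,0.035],[0,0,0],0.5]
    - [[-0.0026,0.0022,0.04],[0,0,0],0.5]
    - [[0,0,0.03],[0,0,0],0.5]
    - [[0,0,0.01],[0,0,0],0.5]
    - [[0,0,0],[0,0,0],0.5]

```text
t: 7.8
tcp_pos: [0.5661, -0.256, 0.08]
tcp_rot: [-3.141, -0.001, 1.125]
force: [0.9, -0.4, -0.9]
width: 0.635
```

```bash
python3 -c "
from h import *
print(ctrl.state()['force'])
go([.562,-.258,.05])
ci=camera_info('wrist');np.save('ci8.npy',ci);cv2.imwrite('pics/w8.png',capture('wrist')[:,:,::-1])
"
```

```text
[ 0.87797203 -0.35379957 -0.91304286]
t 7.8 n 1 share/row [-0.0045 -0.0035  0.0376] total m [-0.0036 -0.0028  0.03  ] tilt [-3.141e+00 -1.000e-03  1.125e+00]
```

View pics/w8.png

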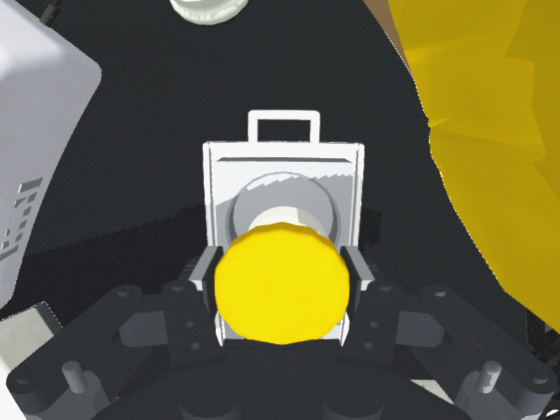

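```bash
python3 -c "
from h import *
ci=np.load('ci8.npy',allow_pickle=True).item()
p=ctrl.state()['tcp_pos']
th=np.linspace(0,2*np.pi,200)
def circ(c,r,z):
    q=np.array([proj('wrist',(c[0]+r*np.cos(t),c[1]+r*np.sin(t),z),ci) for t in th]);return q.min(0),q.max(0)
print('rim at TCP',circ(p,.0345,.03)); print('cupbottom at TCP',circ(p,.026,.049)); print('lid',circ(p,.0285,.11))
"
```

```text
rim at TCP (array([225.79518489, 174.49498303]), array([335.58960078, 278.43450061]))
cupbottom at TCP (array([235.07677985, 195.60585246]), array([326.14496901, 280.64261417]))
lid (array([208.863792  , 227.27253077]), array([351.65758164, 349.92355134]))
```

jog_arm:
  steps:
    - [[0,-0.0015,0.015],[0,0,0],0.5]
    - [[0,0,0.015],[0,0,0],0.5]
    - [[0,0,0.008],[0,0,0],0.5]
    - [[0,0,0.004],[0,0,0],0.5]
    - [[0,0,0],[0,0,0],0.5]

```text
t: 8.35
tcp_pos: [0.5645, -0.2566, 0.0454]
tcp_rot: [-3.14, -0.0, 1.124]
force: [-0.0, 0.2, 0.6]
width: 0.636
```

jog_arm:
  steps:
    - [[0,0,0.003],[0,0,0],0.5]
    - [[0,0,0.002],[0,0,0],0.5]
    - [[0,0,0],[0,0,0],0.5]

```text
t: 8.65
tcp_pos: [0.5649, -0.2568, 0.042]
tcp_rot: [-3.142, -0.0, 1.124]
force: [-0.0, 0.8, -1.9]
width: 0.636
```

```bash
python3 -c "
from h import *
s=ctrl.state();print(s['tcp_pos'],s['force'],s['ft_torque'])"
```

```text
[ 0.56489174 -0.25677481  0.04202933] [-0.00487962  0.77248795 -1.90767269] [ 0.03345558  0.08352073 -0.02503343]
```

jog_arm:
  steps:
    - [[0,0,0.002],[0,0,0],0.5]
    - [[0,0,0],[0,0,0],0.5]
    - [[0,0,0],[0,0,0],0.5]

```text
t: 8.95
tcp_pos: [0.5653, -0.2568, 0.0413]
tcp_rot: [3.141, -0.0, 1.124]
force: [-0.9, 1.2, 5.8]
width: 0.634
```

jog_arm:
  steps:
    - [[0,0,0.002],[0,0,0],0.5]
    - [[0,0,0],[0,0,0],0.5]
    - [[0,0,0],[0,0,0],0.5]

```text
t: 9.25
tcp_pos: [0.5655, -0.2569, 0.0411]
tcp_rot: [3.14, 0.0, 1.124]
force: [-6.0, 2.7, 15.6]
width: 0.638
```

jog_arm:
  steps:
    - [[0,0,-0.002],[0,0,0],0.5]
    - [[0,0,-0.0005],[0,0,0],0.64]
    - [[0,0,0],[0,0,0],0.7]
    - [[0,0,0],[0,0,0],0.85]
    - [[0,0,0],[0,0,0],1]

```text
t: 9.75
tcp_pos: [0.5647, -0.2567, 0.0405]
tcp_rot: [-3.141, -0.0, 1.124]
force: [0.6, 0.0, 0.7]
width: 0.99
```

jog_arm:
  steps:
    - [[0,0,0],[0,0,0],1]
    - [[0,0,0],[0,0,0],1]
    - [[0,0,-0.02],[0,0,0],1]
    - [[0,0,-0.05],[0,0,0],1]
    - [[0,0,-0.05],[0,0,0],1]

```text
t: 10.25
tcp_pos: [0.5644, -0.2565, 0.1385]
tcp_rot: [-3.14, -0.0, 1.124]
force: [1.4, -0.6, 0.5]
width: 1.002
```

```bash
python3 -c "
from h import *
s=ctrl.state();print(s['tcp_pos'],s['force'],s['width'])
ci=camera_info('wrist');np.save('ci9.npy',ci);cv2.imwrite('pics/w9.png',capture('wrist')[:,:,::-1])
go([.5645,-.2566,.30])
"
```

```text
[ 0.56442633 -0.256468    0.13850918] [ 1.38121393 -0.62236182  0.52310632] 1.0024578951646024
t 10.3 n 4 share/row [-0.0002 -0.0007 -0.0478] total m [-0.0005 -0.0022 -0.1528] tilt [ 3.131e+00 -1.000e-03  1.124e+00]
```

View pics/w9.png

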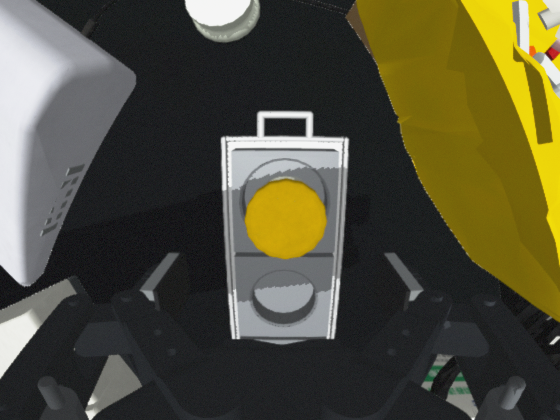

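jog_arm:
  steps:
    - [[0,0,-0.0478],[0,0,0],1]
    - [[0,0,-0.0478],[0,0,0],1]
    - [[0,0,-0.0478],[0,0,0],1]
    - [[0,0,-0.0478],[0,0,0],1]

```text
t: 10.7
tcp_pos: [0.5647, -0.2565, 0.2929]
tcp_rot: [3.14, -0.0, 1.124]
force: [1.2, -1.2, -0.1]
width: 1.002
```

```bash
python3 -c "
from h import *
cv2.imwrite('pics/s9.png',cv2.resize(capture('scene')[110:200,240:380,::-1],None,fx=5,fy=5))
go([.53,.235,.30])
"
```

```text
t 10.8 n 11 share/row [ 0.0486 -0.0279 -0.0002] total m [ 0.4279 -0.2457 -0.0021] tilt [ 3.130e+00 -1.000e-03  1.124e+00]
```

View pics/s9.png

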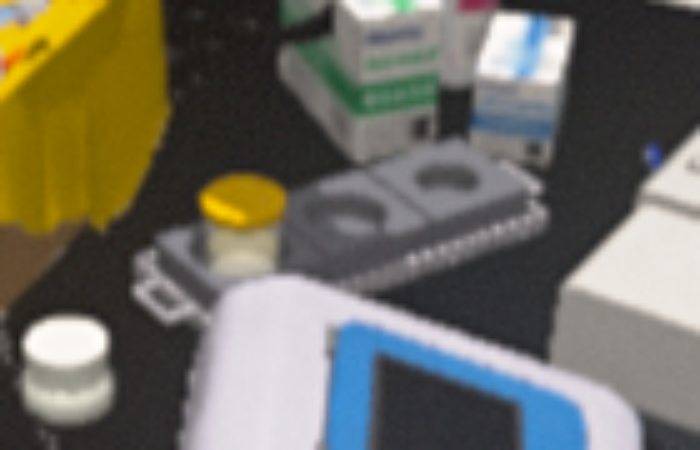

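Cup stands upright in the large pocket (scene crop around (245,225)). Now to the canister.

jog_arm:
  steps:
    - [[0.0486,-0.0279,0],[0,0,0],1]
    - [[0.0486,-0.0279,0],[0,0,0],1]
    - [[0.0486,-0.0279,0],[0,0,0],1]
    - [[0.0486,-0.0279,0],[0,0,0],1]
    - [[0.0486,-0.0279,0],[0,0,0],1]

```text
t: 11.25
tcp_pos: [0.5478, -0.0313, 0.2909]
tcp_rot: [3.14, -0.0, 1.124]
force: [0.7, 1.9, 0.0]
width: 0.997
```

jog_arm:
  steps:
    - [[0.0486,-0.0279,0],[0,0,0],1]
    - [[0.0486,-0.0279,0],[0,0,0],1]
    - [[0.0486,-0.0279,0],[0,0,0],1]
    - [[0.0486,-0.0279,0],[0,0,0],1]
    - [[0.0486,-0.0279,0],[0,0,0],1]

```text
t: 11.75
tcp_pos: [0.5312, 0.1921, 0.291]
tcp_rot: [3.14, -0.001, 1.124]
force: [0.2, -0.2, 0.7]
width: 1.0
```

jog_arm:
  steps:
    - [[0.0486,-0.0279,0],[0,0,0],1]
    - [[0,0,0],[0,0,0],1]
    - [[0,0,0],[0,0,0],1]

```text
t: 12.05
tcp_pos: [0.5277, 0.2366, 0.2905]
tcp_rot: [3.141, -0.001, 1.127]
force: [0.4, -0.3, 0.4]
width: 1.002
```

```bash
python3 -c "
from h import *
ci=camera_info('wrist');np.save('ci10.npy',ci);cv2.imwrite('pics/w10.png',capture('wrist')[:,:,::-1])
go([.551,.250,.18])
print(ctrl.state()['joint_pos'])
"
```

```text
t 12.1 n 3 share/row [0.0098 0.0057 0.046 ] total m [0.0235 0.0137 0.1104] tilt [ 3.141 -0.     1.124]
[ 0.01983555  0.3259269  -0.65115045  1.37693278  0.19643572  1.50293004
 -1.06552691]
```

View pics/w10.png

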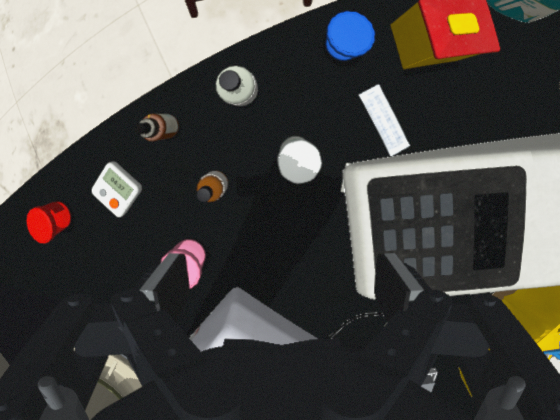

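jog_arm:
  steps:
    - [[0,0,0],[0,0,-1],1]
    - [[0,0,0],[0,0,-1],1]
    - [[0,0,0],[0,0,-1],1]
    - [[0,0,0],[0,0,-1],1]
    - [[0,0,0],[0,0,-1],1]

```text
t: 12.6
tcp_pos: [0.5292, 0.2326, 0.2902]
tcp_rot: [3.141, 0.001, 1.876]
force: [1.0, 0.0, 0.1]
width: 1.0
```

```bash
python3 -c "
from h import *
ci0=np.load('ci10.npy',allow_pickle=True).item()
print(atz('wrist',300-4.7,160,.105,ci0))
print(proj('wrist',(.551,.25,.105),ci0))
go([.551,.250,.18])
"
```

```text
[0.55317207 0.25410541 0.105     ]
[295.06994575 164.53422711]
t 12.6 n 3 share/row [0.0042 0.0108 0.0459] total m [0.0101 0.026  0.1102] tilt [3.141e+00 1.000e-03 1.876e+00]
```

jog_arm:
  steps:
    - [[0.005,0.011,0.04],[0,0,0],1]
    - [[0.005,0.011,0.045],[0,0,0],1]
    - [[0.005,0.011,0.045],[0,0,0],1]
    - [[0,0,0],[0,0,0],1]
    - [[0,0,0],[0,0,0],1]

```text
t: 13.1
tcp_pos: [0.5504, 0.2527, 0.1864]
tcp_rot: [-3.141, 0.0, 1.872]
force: [0.1, -0.5, -0.3]
width: 1.003
```

```bash
python3 -c "
from h import *
go([.552,.2517,.12])
ci=camera_info('wrist');np.save('ci11.npy',ci);cv2.imwrite('pics/w11.png',capture('wrist')[:,:,::-1])
print(proj('wrist',(.552,.2517,.105),ci))
"
```

```text
t 13.1 n 2 share/row [-0.0009  0.0008  0.0415] total m [-0.0014  0.0013  0.0664] tilt [-3.141  0.     1.872]
[281.12284858 215.25421297]
```

View pics/w11.png

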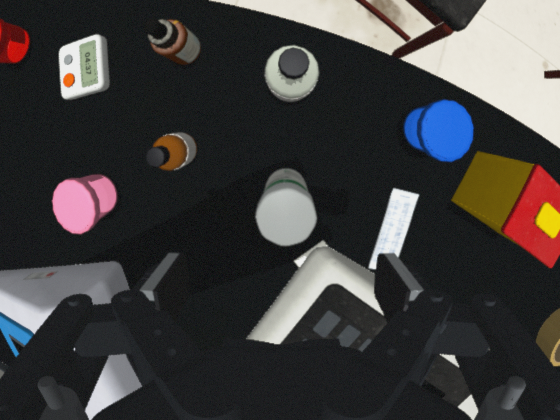

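jog_arm:
  steps:
    - [[-0.001,0.001,0.04],[0,0,0],1]
    - [[-0.001,0.001,0.045],[0,0,0],1]
    - [[0,0,0.045],[0,0,0],1]
    - [[0,0,0.03],[0,0,0],1]
    - [[0,0,0.0],[0,0,0],1]

```text
t: 13.65
tcp_pos: [0.5514, 0.2518, 0.0568]
tcp_rot: [-3.139, 0.001, 1.873]
force: [-0.9, -0.4, -0.8]
width: 1.003
```

```bash
python3 -c "
from h import *
print(ctrl.state()['force']);go([.552,.2517,.045])
ci=camera_info('wrist');cv2.imwrite('pics/w12.png',capture('wrist')[:,:,::-1])
"
```

```text
[-0.88556327 -0.37287747 -0.78778765]
t 13.7 n 1 share/row [-0.0003  0.0007  0.0148] total m [-0.0002  0.0005  0.0118] tilt [-3.139e+00  1.000e-03  1.873e+00]
```

View pics/w12.png

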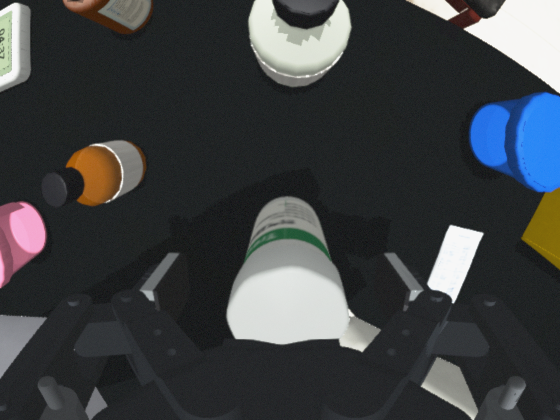

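Centred between the fingers. Down another 11 mm and close.

jog_arm:
  steps:
    - [[0,0,0.01],[0,0,0],1]
    - [[0,0,0.004],[0,0,0],1]
    - [[0,0,0],[0,0,0],0.7]
    - [[0,0,0],[0,0,0],0.5]
    - [[0,0,0],[0,0,0],0.35]
  force: 30

```text
t: 14.2
tcp_pos: [0.5522, 0.2535, 0.0473]
tcp_rot: [3.141, -0.0, 1.874]
force: [1.0, 0.1, 0.9]
width: 0.515
```

jog_arm:
  steps:
    - [[0,0,0],[0,0,0],0.3]
    - [[0,0,0],[0,0,0],0.3]

```text
t: 14.4
tcp_pos: [0.5524, 0.2539, 0.0475]
tcp_rot: [3.14, -0.001, 1.874]
force: [-0.4, -0.4, 5.2]
width: 0.488
```

jog_arm:
  steps:
    - [[0,0,-0.01],[0,0,0],0.3]
    - [[0,0,-0.03],[0,0,0],0.3]
    - [[0,0,-0.055],[0,0,0],0.3]
    - [[0,0,-0.055],[0,0,0],0.3]
    - [[0,0,-0.055],[0,0,0.5],0.3]

```text
t: 14.9
tcp_pos: [0.5514, 0.2529, 0.2123]
tcp_rot: [-3.141, 0.0, 1.799]
force: [0.7, -0.1, -0.6]
width: 0.486
```

jog_arm:
  steps:
    - [[0,0,-0.055],[0,0,0.8],0.3]
    - [[0,0,-0.055],[0,0,1],0.3]
    - [[0,0,0],[0,0,1],0.3]
    - [[0,0,0],[0,0,1],0.3]
    - [[0,0,0],[0,0,0.7],0.3]

```text
t: 15.4
tcp_pos: [0.5517, 0.2531, 0.2992]
tcp_rot: [3.141, 0.0, 1.118]
force: [-0.3, 0.2, -0.2]
width: 0.488
```

```bash
python3 -c "
from h import *
s=ctrl.state();print(s['force'],s['tcp_pos']);go([.525,-.334,.30])
ci=camera_info('wrist');cv2.imwrite('pics/w13.png',capture('wrist')[:,:,::-1])
"
```

```text
[-0.30263181  0.23951456 -0.21536636] [0.5516992  0.2531284  0.29918173]
t 15.4 n 13 share/row [-0.0519  0.0224 -0.0001] total m [-0.5396  0.2328 -0.0007] tilt [3.141 0.    1.118]
```

View pics/w13.png

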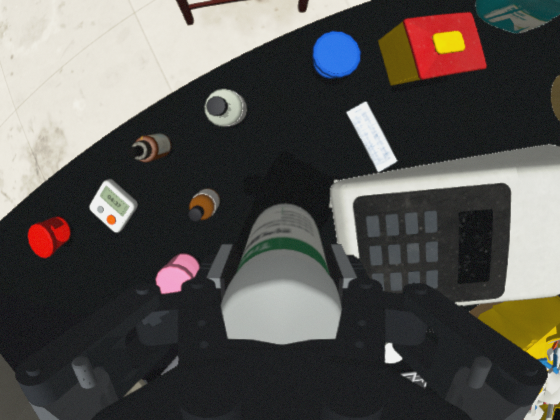

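jog_arm:
  steps:
    - [[-0.03,0.013,0],[0,0,0],0.3]
    - [[-0.0519,0.0224,0],[0,0,0],0.3]
    - [[-0.0519,0.0224,0],[0,0,0],0.3]
    - [[-0.0519,0.0224,0],[0,0,0],0.3]
    - [[-0.0519,0.0224,0],[0,0,0],0.3]

```text
t: 15.95
tcp_pos: [0.5431, 0.0446, 0.2987]
tcp_rot: [-3.141, 0.0, 1.127]
force: [0.9, 0.6, -1.1]
width: 0.487
```

jog_arm:
  steps:
    - [[-0.0519,0.0224,0],[0,0,0],0.3]
    - [[-0.0519,0.0224,0],[0,0,0],0.3]
    - [[-0.0519,0.0224,0],[0,0,0],0.3]
    - [[-0.0519,0.0224,0],[0,0,0],0.3]
    - [[-0.0519,0.0224,0],[0,0,0],0.3]

```text
t: 16.45
tcp_pos: [0.5342, -0.1812, 0.2988]
tcp_rot: [-3.141, 0.0, 1.127]
force: [0.9, -0.3, -0.2]
width: 0.49
```

jog_arm:
  steps:
    - [[-0.0519,0.0224,0],[0,0,0],0.3]
    - [[-0.0519,0.0224,0],[0,0,0],0.3]
    - [[-0.03,0.013,0],[0,0,0],0.3]
    - [[0,0,0],[0,0,0],0.3]
    - [[0,0,0],[0,0,0],0.3]

```text
t: 16.95
tcp_pos: [0.53, -0.2962, 0.2982]
tcp_rot: [-3.14, -0.001, 1.124]
force: [0.1, 0.8, -1.2]
width: 0.491
```

```bash
python3 -c "
from h import *
go([.526,-.334,.17])
"
```

```text
t 16.9 n 3 share/row [-0.015   0.0054  0.0534] total m [-0.0359  0.0129  0.1282] tilt [-3.140e+00 -1.000e-03  1.124e+00]
```

jog_arm:
  steps:
    - [[-0.015,0.0054,0.03],[0,0,0],0.3]
    - [[-0.015,0.0054,0.045],[0,0,0],0.3]
    - [[-0.015,0.0054,0.045],[0,0,0],0.3]
    - [[0,0,0.03],[0,0,0],0.3]
    - [[0,0,0],[0,0,0],0.3]

```text
t: 17.45
tcp_pos: [0.5248, -0.3314, 0.1747]
tcp_rot: [-3.134, -0.002, 1.127]
force: [-0.3, 0.8, -1.9]
width: 0.487
```

```bash
python3 -c "
from h import *
go([.526,-.334,.09])
ci=camera_info('wrist');cv2.imwrite('pics/w14.png',capture('wrist')[:,:,::-1])
p=ctrl.state()['tcp_pos']
th=np.linspace(0,2*np.pi,200)
def circ(c,r,z):
    q=np.array([proj('wrist',(c[0]+r*np.cos(t),c[1]+r*np.sin(t),z),ci) for t in th]);return q.min(0),q.max(0)
print('rim at TCP',circ(p,.0285,.03));print('L rim est',circ((.5627,-.256),.0345,.03));print('cup lid if centred',circ((.5627,-.256),.0285,.069))
cv2.imwrite('pics/s14.png',cv2.resize(capture('scene')[90:200,240:380,::-1],None,fx=5,fy=5))
"
```

```text
t 17.4 n 2 share/row [-0.0012  0.0018  0.0529] total m [-0.0019  0.0028  0.0847] tilt [-3.134e+00 -2.000e-03  1.127e+00]
rim at TCP (array([251.16768243, 163.35669374]), array([314.07353972, 224.67278502]))
L rim est (array([243.52985024,  61.90465709]), array([322.72708519, 139.56681708]))
cup lid if centred (array([245.13568925,  60.39663726]), array([320.93596351, 134.59576856]))
```

View pics/w14.png

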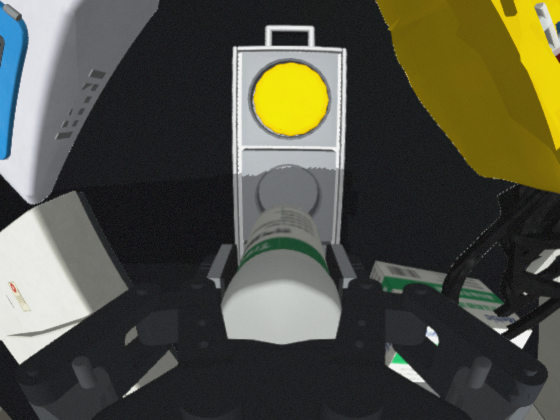

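View pics/s14.png

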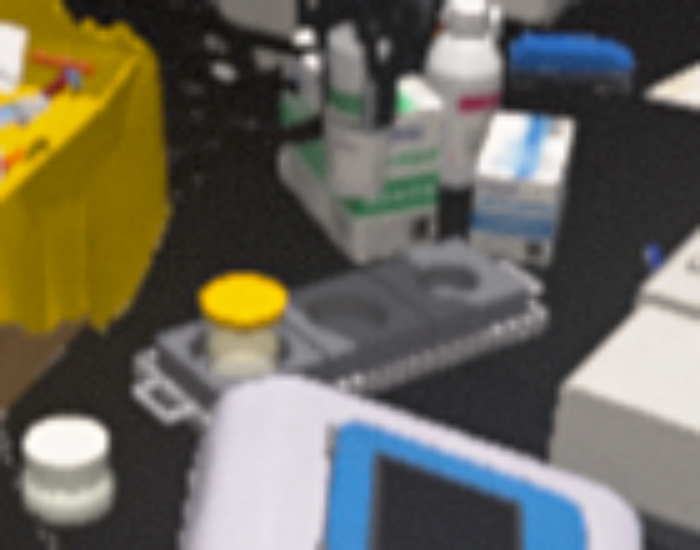

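jog_arm:
  steps:
    - [[-0.0025,0.0012,0.03],[0,0,0],0.3]
    - [[0,0,0.04],[0,0,0],0.3]
    - [[0,0,0.03],[0,0,0],0.3]
    - [[0,0,0.01],[0,0,0],0.3]
    - [[0,0,0],[0,0,0],0.3]

```text
t: 18.05
tcp_pos: [0.5271, -0.3357, 0.0915]
tcp_rot: [3.141, -0.0, 1.125]
force: [-1.2, 0.2, -0.9]
width: 0.486
```

```bash
python3 -c "
from h import *
print(ctrl.state()['force'])
go([.526,-.334,.0575])
ci=camera_info('wrist');cv2.imwrite('pics/w15.png',capture('wrist')[:,:,::-1])
p=ctrl.state()['tcp_pos']
th=np.linspace(0,2*np.pi,200)
def circ(c,r,z):
    q=np.array([proj('wrist',(c[0]+r*np.cos(t),c[1]+r*np.sin(t),z),ci) for t in th]);return q.min(0),q.max(0)
print('rim at TCP',circ(p,.0285,.03))
"
```

```text
[-1.19078433  0.21856534 -0.91194414]
t 18.1 n 1 share/row [ 0.0013 -0.0022  0.0425] total m [ 0.001  -0.0018  0.034 ] tilt [ 3.141 -0.     1.125]
rim at TCP (array([237.18144107, 180.97066526]), array([323.49334374, 263.07418656]))
```

View pics/w15.png

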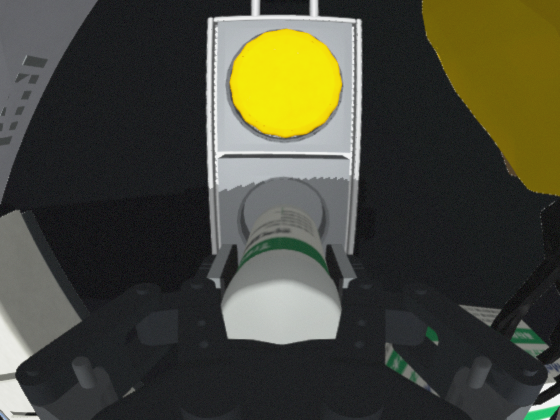

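jog_arm:
  steps:
    - [[0,0,0.015],[0,0,0],0.3]
    - [[0,0,0.012],[0,0,0],0.3]
    - [[0,0,0.006],[0,0,0],0.3]
    - [[0,0,0.002],[0,0,0],0.3]
    - [[0,0,0],[0,0,0],0.3]

```text
t: 18.6
tcp_pos: [0.5263, -0.3362, 0.0623]
tcp_rot: [-3.141, -0.0, 1.124]
force: [-0.0, 0.6, -0.5]
width: 0.488
```

jog_arm:
  steps:
    - [[0,0,0.002],[0,0,0],0.3]
    - [[0,0,0],[0,0,0],0.3]
    - [[0,0,0],[0,0,0],0.3]

```text
t: 18.9
tcp_pos: [0.5266, -0.3364, 0.0612]
tcp_rot: [3.141, -0.0, 1.124]
force: [-0.3, 0.5, 0.0]
width: 0.49
```

jog_arm:
  steps:
    - [[0,0,0.0025],[0,0,0],0.3]
    - [[0,0,0],[0,0,0],0.3]
    - [[0,0,0],[0,0,0],0.3]

```text
t: 19.2
tcp_pos: [0.5264, -0.3362, 0.0589]
tcp_rot: [-3.141, -0.0, 1.124]
force: [0.2, -0.1, -1.0]
width: 0.489
```

jog_arm:
  steps:
    - [[0,0,0.0025],[0,0,0],0.3]
    - [[0,0,0],[0,0,0],0.3]
    - [[0,0,0],[0,0,0],0.3]

```text
t: 19.5
tcp_pos: [0.5267, -0.3366, 0.0575]
tcp_rot: [3.141, 0.0, 1.124]
force: [-0.5, -0.4, 4.3]
width: 0.486
```

Contact at 0.0575 as expected. One more touch to confirm, then release.

jog_arm:
  steps:
    - [[0,0,0.001],[0,0,0],0.3]
    - [[0,0,0],[0,0,0],0.3]
    - [[0,0,0],[0,0,0],0.3]

```text
t: 19.8
tcp_pos: [0.5269, -0.3367, 0.0574]
tcp_rot: [3.14, 0.0, 1.124]
force: [-2.9, 1.1, 9.1]
width: 0.487
```

jog_arm:
  steps:
    - [[0,0,-0.001],[0,0,0],0.49]
    - [[0,0,0],[0,0,0],0.55]
    - [[0,0,0],[0,0,0],0.65]
    - [[0,0,0],[0,0,0],0.75]
    - [[0,0,0],[0,0,0],0.8]

```text
t: 20.3
tcp_pos: [0.5263, -0.3362, 0.0567]
tcp_rot: [-3.141, -0.0, 1.124]
force: [-0.1, -0.0, 0.1]
width: 0.807
```

jog_arm:
  steps:
    - [[0,0,0],[0,0,0],0.8]
    - [[0,0,-0.03],[0,0,0],0.8]
    - [[0,0,-0.055],[0,0,0],0.8]
    - [[0,0,-0.055],[0,0,0],0.8]
    - [[0,0,0],[0,0,0],0.8]

```text
t: 20.8
tcp_pos: [0.5298, -0.3378, 0.1766]
tcp_rot: [3.13, 0.001, 1.124]
force: [1.0, -0.6, 0.4]
width: 0.805
```

```bash
python3 -c "
from h import *
ci=camera_info('wrist');cv2.imwrite('pics/w16.png',capture('wrist')[:,:,::-1])
go([.52,-.325,.30])
cv2.imwrite('pics/s16.png',cv2.resize(capture('scene')[90:200,240:380,::-1],None,fx=5,fy=5))
"
```

```text
t 20.9 n 3 share/row [ 0.003  -0.005  -0.0529] total m [ 0.0073 -0.012  -0.1269] tilt [3.134e+00 1.000e-03 1.124e+00]
```

View pics/w16.png

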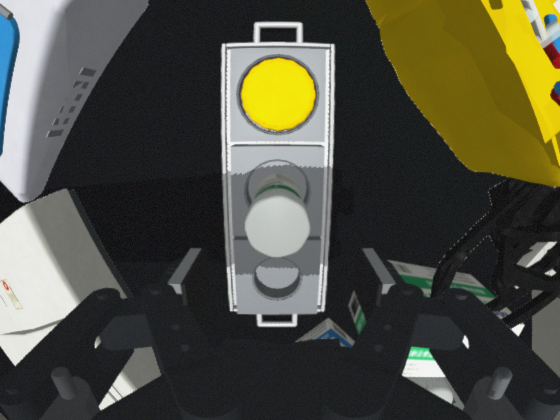

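View pics/s16.png

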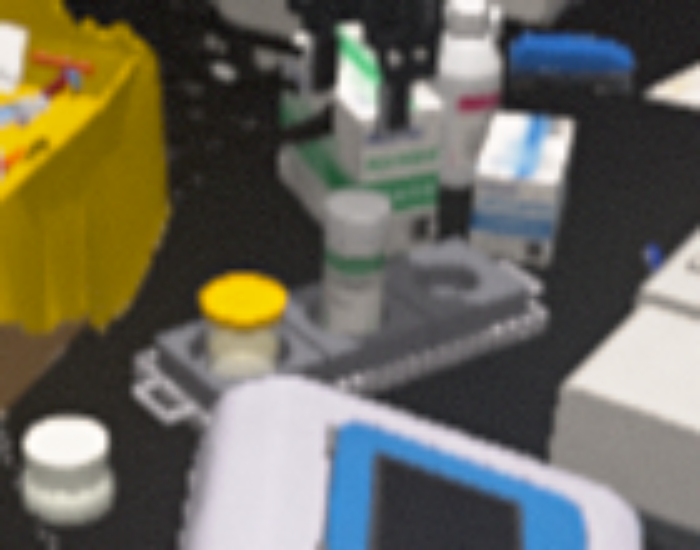

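jog_arm:
  steps:
    - [[0,0,-0.045],[0,0,0],0.8]
    - [[0,0,-0.055],[0,0,0],0.9]
    - [[0,0,-0.055],[0,0,0],1]

```text
t: 21.2
tcp_pos: [0.5255, -0.3359, 0.2922]
tcp_rot: [-3.137, -0.001, 1.124]
force: [-0.5, -1.8, 1.4]
width: 0.998
```

```bash
python3 -c "
from h import *
go([.53,.05,.30]);go([.405,.340,.30])
ci=np.load('ci10.npy',allow_pickle=True).item()
print(atz('wrist',149-4.7,127+2,.09,ci))
"
```

```text
t 21.2 n 9 share/row [ 0.0486 -0.0226 -0.001 ] total m [ 0.35   -0.1628 -0.0069] tilt [-3.137e+00 -1.000e-03  1.124e+00]
t 21.2 n 15 share/row [ 0.0465 -0.0334 -0.0005] total m [ 0.5575 -0.4008 -0.0059] tilt [-3.137e+00 -1.000e-03  1.124e+00]
[0.41899165 0.35783648 0.09      ]
```

jog_arm:
  steps:
    - [[0.0486,-0.0226,0],[0,0,0],1]
    - [[0.0486,-0.0226,0],[0,0,0],1]
    - [[0.0486,-0.0226,0],[0,0,0],1]
    - [[0.0486,-0.0226,0],[0,0,0],1]
    - [[0.0486,-0.0226,0],[0,0,0],1]

```text
t: 21.7
tcp_pos: [0.5281, -0.1203, 0.2913]
tcp_rot: [-3.139, 0.001, 1.124]
force: [0.7, 1.2, -0.0]
width: 0.997
```

jog_arm:
  steps:
    - [[0.0486,-0.0226,0],[0,0,0],1]
    - [[0.0486,-0.0226,0],[0,0,0],1]
    - [[0.0486,-0.0226,0],[0,0,0],1]
    - [[0.0486,-0.0226,0],[0,0,0],1]

```text
t: 22.1
tcp_pos: [0.5301, 0.051, 0.2915]
tcp_rot: [-3.14, 0.001, 1.124]
force: [1.7, -0.2, -0.8]
width: 1.0
```

```bash
python3 -c "
from h import *
go([.41,.340,.30])
"
```

```text
t 22.1 n 7 share/row [ 0.0373 -0.0417 -0.0015] total m [ 0.2086 -0.2333 -0.0083] tilt [-3.140e+00  1.000e-03  1.124e+00]
```

jog_arm:
  steps:
    - [[0.0373,-0.0417,0],[0,0,0],1]
    - [[0.0373,-0.0417,0],[0,0,0],1]
    - [[0.0373,-0.0417,0],[0,0,0],1]
    - [[0.0373,-0.0417,0],[0,0,0],1]
    - [[0.0373,-0.0417,0],[0,0,0],1]

```text
t: 22.6
tcp_pos: [0.4437, 0.2572, 0.2916]
tcp_rot: [-3.14, 0.002, 1.124]
force: [0.1, 0.7, -0.7]
width: 0.998
```

jog_arm:
  steps:
    - [[0.0373,-0.0417,0],[0,0,0],1]
    - [[0.0373,-0.0417,0.02],[0,0,0],1]
    - [[0,0,0.04],[0,0,0],1]
    - [[0,0,0.03],[0,0,0],1]
    - [[0,0,0],[0,0,0],1]

```text
t: 23.1
tcp_pos: [0.4086, 0.3371, 0.2164]
tcp_rot: [-3.137, 0.007, 1.125]
force: [0.3, -0.1, 0.3]
width: 1.004
```

```bash
python3 -c "
from h import *
s=ctrl.state();print(s['tcp_pos'],s['joint_pos'])
ci=camera_info('wrist');np.save('ci17.npy',ci);cv2.imwrite('pics/w17.png',capture('wrist')[:,:,::-1])
"
```

```text
[0.40863578 0.3371077  0.21642497] [-0.10897054  0.27446081 -0.76797538  1.62090446  0.19279583  1.33330253
 -1.35135343]
```

View pics/w17.png

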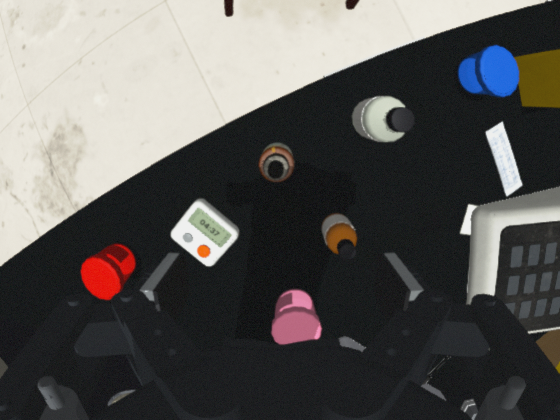

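```bash
python3 -c "
from h import *
im=cv2.imread('pics/w17.png')[130:200,240:320];cv2.imwrite('pics/c17.png',cv2.resize(cv2.convertScaleAbs(im,alpha=1.5,beta=20),None,fx=8,fy=8,interpolation=2))
"
```

```text
(no output)
```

View pics/c17.png

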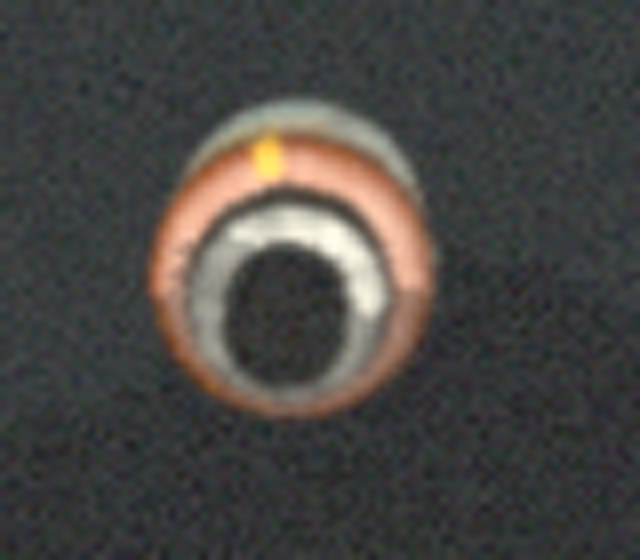

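```bash
python3 -c "
from h import *
ci=np.load('ci17.npy',allow_pickle=True).item()
for u,v,z in[(276,167.6,.077),(276.5,164.4,.055)]:
  for b in (0,2.5): print(atz('wrist',u-4.7,v+b,z,ci))
print(ctrl.state()['tcp_rot'])
go([.4055,.365,.12])
"
```

```text
[0.41203888 0.36267176 0.077     ]
[0.41107303 0.3606832  0.077     ]
[0.41164456 0.36250822 0.055     ]
[0.41060714 0.36036969 0.055     ]
[-3.13889425  0.00435043  1.12401801]
t 23.1 n 3 share/row [ 0.0097 -0.0063  0.0412] total m [ 0.0233 -0.0152  0.0988] tilt [-3.139  0.004  1.124]
```

jog_arm:
  steps:
    - [[0.01,-0.0035,0.035],[0,0,0],1]
    - [[0.01,-0.0035,0.045],[0,0,0],1]
    - [[0.008,-0.0035,0.03],[0,0,0],1]
    - [[0,0,0],[0,0,0],1]
    - [[0,0,0],[0,0,0],1]

```text
t: 23.65
tcp_pos: [0.4133, 0.3629, 0.1344]
tcp_rot: [3.142, -0.001, 1.124]
force: [0.1, -0.5, 0.6]
width: 1.001
```

```bash
python3 -c "
from h import *
go([.4105,.361,.034])
ci=camera_info('wrist');np.save('ci18.npy',ci);cv2.imwrite('pics/w18.png',capture('wrist')[:,:,::-1])
p=ctrl.state()['tcp_pos']
print(proj('wrist',(p[0],p[1],.077),ci),proj('wrist',(p[0],p[1],.055),ci))
"
```

```text
t 23.6 n 3 share/row [-0.0012 -0.0007  0.0418] total m [-0.003  -0.0017  0.1004] tilt [ 3.142e+00 -1.000e-03  1.124e+00]
[279.754742   224.84780128] [279.89457542 215.0983115 ]
```

View pics/w18.png

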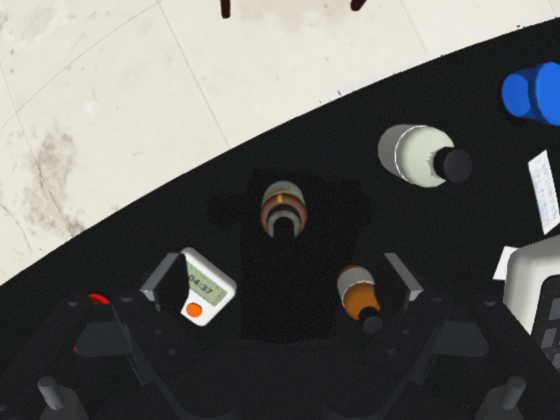

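jog_arm:
  steps:
    - [[0,0,0.035],[0,0,0],1]
    - [[0,0,0.04],[0,0,0],1]
    - [[0,0,0.025],[0,0,0],1]
    - [[0,0,0.012],[0,0,0],1]
    - [[0,0,0.006],[0,0,0],1]

```text
t: 24.2
tcp_pos: [0.4136, 0.3628, 0.0395]
tcp_rot: [3.141, -0.001, 1.123]
force: [0.1, -0.8, -0.3]
width: 1.003
```

```bash
python3 -c "
from h import *
print(ctrl.state()['force']);go([.4133,.363,.034])
ci=camera_info('wrist');cv2.imwrite('pics/w19.png',capture('wrist')[:,:,::-1])
"
```

```text
[ 0.11547679 -0.79403847 -0.29886524]
t 24.2 n 1 share/row [ 0.     -0.0004  0.0069] total m [ 0.     -0.0004  0.0055] tilt [ 3.141e+00 -1.000e-03  1.123e+00]
```

View pics/w19.png

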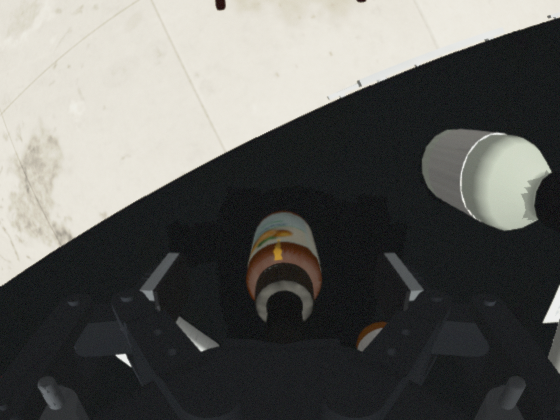

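jog_arm:
  steps:
    - [[0,0,0.0055],[0,0,0],1]
    - [[0,0,0],[0,0,0],0.8]
    - [[0,0,0],[0,0,0],0.6]
    - [[0,0,0],[0,0,0],0.45]
    - [[0,0,0],[0,0,0],0.35]
  force: 30

```text
t: 24.75
tcp_pos: [0.413, 0.3628, 0.0347]
tcp_rot: [3.141, -0.001, 1.124]
force: [-0.1, 0.9, 2.1]
width: 0.363
```

jog_arm:
  steps:
    - [[0,0,0],[0,0,0],0.25]
    - [[0,0,0],[0,0,0],0.22]
    - [[0,0,0],[0,0,0],0.22]

```text
t: 25.05
tcp_pos: [0.413, 0.3629, 0.0347]
tcp_rot: [3.141, -0.001, 1.124]
force: [0.2, -0.4, 4.3]
width: 0.365
```

```bash
python3 -c "
from h import *
print(ctrl.state()['force'],ctrl.state()['tcp_pos'])
ci=camera_info('wrist');cv2.imwrite('pics/w20.png',capture('wrist')[:,:,::-1])
"
```

```text
[ 0.24651345 -0.44349228  4.29369224] [0.41303229 0.36294273 0.03468808]
```

View pics/w20.png

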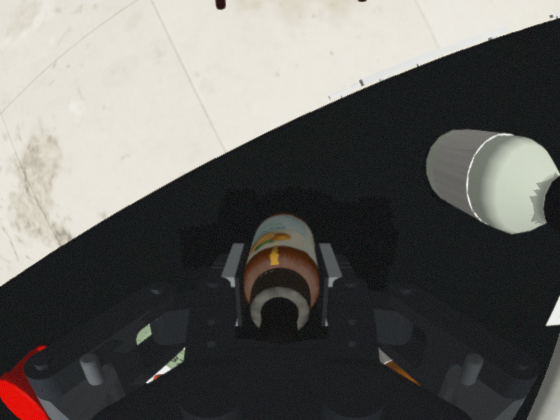

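Gripped at TCP z 0.0347, width 0.365 (31 mm). Lift.

jog_arm:
  steps:
    - [[0,0,-0.01],[0,0,0],0.22]
    - [[0,0,-0.03],[0,0,0],0.22]
    - [[0,0,-0.05],[0,0,0],0.22]
    - [[0,0,-0.055],[0,0,0],0.22]
    - [[0,0,-0.055],[0,0,0],0.22]

```text
t: 25.6
tcp_pos: [0.412, 0.3623, 0.1958]
tcp_rot: [-3.141, 0.001, 1.124]
force: [1.7, 0.8, -1.0]
width: 0.367
```

jog_arm:
  steps:
    - [[0,0,-0.055],[0,0,0],0.22]
    - [[0,0,-0.055],[0,0,0],0.22]
    - [[0,0,-0.03],[0,0,0],0.22]
    - [[0,0,0],[0,0,0],0.22]

```text
t: 26.0
tcp_pos: [0.4132, 0.364, 0.3105]
tcp_rot: [3.139, -0.006, 1.124]
force: [-0.2, 0.4, -1.0]
width: 0.364
```

```bash
python3 -c "
from h import *
go([.53,.05,.31])
ci=camera_info('wrist');cv2.imwrite('pics/w21.png',capture('wrist')[:,:,::-1])
"
```

```text
t 26.0 n 7 share/row [-0.0416  0.043  -0.    ] total m [-2.328e-01  2.410e-01 -2.000e-04] tilt [ 3.139 -0.006  1.124]
```

View pics/w21.png

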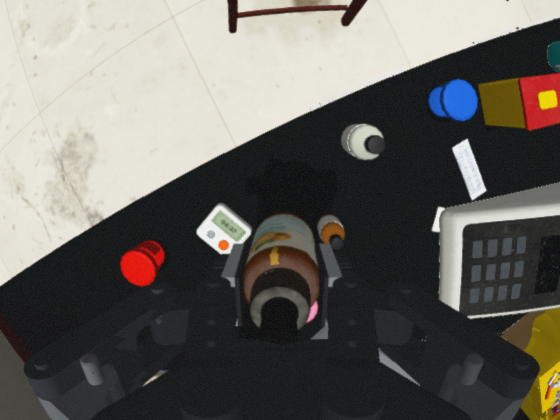

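jog_arm:
  steps:
    - [[-0.025,0.025,0],[0,0,0],0.22]
    - [[-0.0416,0.043,0],[0,0,0],0.22]
    - [[-0.0416,0.043,0],[0,0,0],0.22]
    - [[-0.0416,0.043,0],[0,0,0],0.22]
    - [[-0.0416,0.043,0],[0,0,0],0.22]

```text
t: 26.55
tcp_pos: [0.4882, 0.1542, 0.3046]
tcp_rot: [-3.139, 0.002, 1.124]
force: [0.6, 0.4, 0.2]
width: 0.365
```

jog_arm:
  steps:
    - [[-0.0416,0.043,0],[0,0,0],0.22]
    - [[-0.0416,0.043,0],[0,0,0],0.22]
    - [[0,0,0],[0,0,0],0.22]

```text
t: 26.85
tcp_pos: [0.5231, 0.0577, 0.3035]
tcp_rot: [-3.139, 0.004, 1.112]
force: [-0.3, -0.2, -1.2]
width: 0.362
```

```bash
python3 -c "
from h import *
go([.488,-.40,.31])
"
```

```text
t 26.9 n 10 share/row [-0.0532  0.0214 -0.0006] total m [-0.4259  0.1714 -0.005 ] tilt [-3.139  0.004  1.112]
```

jog_arm:
  steps:
    - [[-0.0532,0.0214,0],[0,0,0],0.22]
    - [[-0.0532,0.0214,0],[0,0,0],0.22]
    - [[-0.0532,0.0214,0],[0,0,0],0.22]
    - [[-0.0532,0.0214,0],[0,0,0],0.22]
    - [[-0.0532,0.0214,0],[0,0,0],0.22]

```text
t: 27.35
tcp_pos: [0.506, -0.1636, 0.3046]
tcp_rot: [-3.139, 0.0, 1.124]
force: [0.9, 0.5, -1.0]
width: 0.365
```

jog_arm:
  steps:
    - [[-0.0532,0.0214,0],[0,0,0],0.22]
    - [[-0.0532,0.0214,0],[0,0,0],0.22]
    - [[-0.0532,0.0214,0],[0,0,0],0.22]
    - [[-0.0532,0.0214,0],[0,0,0],0.22]
    - [[-0.035,0.014,0],[0,0,0],0.22]

```text
t: 27.85
tcp_pos: [0.4912, -0.3787, 0.3037]
tcp_rot: [-3.138, 0.001, 1.12]
force: [-0.3, -0.3, -0.5]
width: 0.369
```

jog_arm:
  steps:
    - [[0,0,0],[0,0,0],0.22]
    - [[0,0,0],[0,0,0],0.22]

```text
t: 28.05
tcp_pos: [0.4927, -0.3753, 0.304]
tcp_rot: [-3.138, -0.001, 1.123]
force: [-0.5, 0.6, -1.0]
width: 0.364
```

```bash
python3 -c "
from h import *
go([.488,-.415,.20])
ci=camera_info('wrist');cv2.imwrite('pics/w22.png',capture('wrist')[:,:,::-1])
"
```

```text
t 28.1 n 3 share/row [-0.0158  0.0056  0.0433] total m [-0.038   0.0134  0.1039] tilt [-3.138e+00 -1.000e-03  1.123e+00]
```

View pics/w22.png

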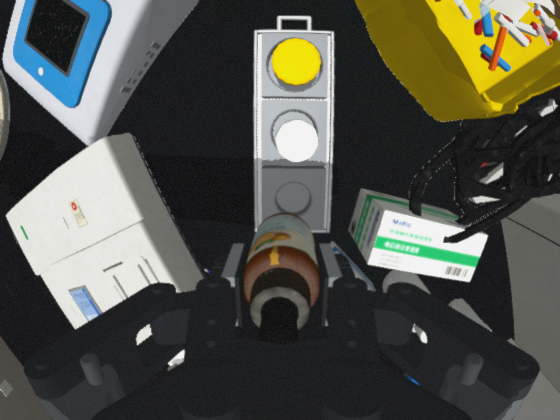

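jog_arm:
  steps:
    - [[-0.0158,0.0056,0.03],[0,0,0],0.22]
    - [[-0.0158,0.0056,0.04],[0,0,0],0.22]
    - [[-0.0158,0.0056,0.045],[0,0,0],0.22]
    - [[0,0,0.03],[0,0,0],0.22]
    - [[0,0,0],[0,0,0],0.22]

```text
t: 28.6
tcp_pos: [0.4876, -0.4125, 0.1856]
tcp_rot: [-3.134, -0.003, 1.126]
force: [-0.8, 1.1, -0.9]
width: 0.367
```

```bash
python3 -c "
from h import *
go([.488,-.415,.09])
ci=camera_info('wrist');cv2.imwrite('pics/w23.png',capture('wrist')[:,:,::-1])
p=ctrl.state()['tcp_pos']
th=np.linspace(0,2*np.pi,200)
def circ(c,r,z):
    q=np.array([proj('wrist',(c[0]+r*np.cos(t),c[1]+r*np.sin(t),z),ci) for t in th]);return q.min(0),q.max(0)
print('rim at TCP',circ(p,.023,.032))
"
```

```text
t 28.6 n 2 share/row [-0.0015  0.0014  0.0598] total m [-0.0024  0.0022  0.0956] tilt [-3.134e+00 -3.000e-03  1.126e+00]
rim at TCP (array([258.00596839, 168.45471719]), array([307.35216129, 216.61356888]))
```

View pics/w23.png

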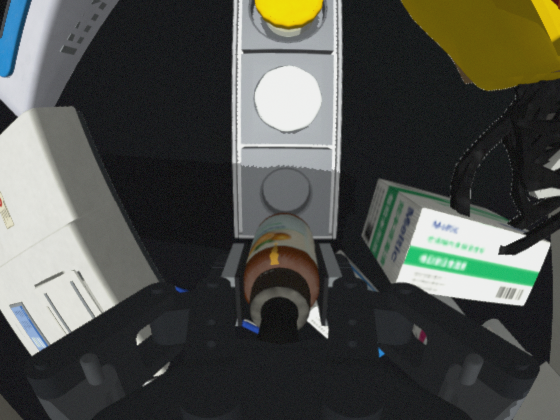

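jog_arm:
  steps:
    - [[0,0,0.03],[0,0,0],0.22]
    - [[0,0,0.04],[0,0,0],0.22]
    - [[0,0,0.035],[0,0,0],0.22]
    - [[0,0,0.012],[0,0,0],0.22]
    - [[0,0,0],[0,0,0],0.22]

```text
t: 29.15
tcp_pos: [0.4896, -0.4144, 0.097]
tcp_rot: [-3.141, -0.001, 1.125]
force: [0.2, -0.1, -0.5]
width: 0.367
```

```bash
python3 -c "
from h import *
print(ctrl.state()['force']);go([.4876,-.4135,.0447])
ci=camera_info('wrist');cv2.imwrite('pics/w24.png',capture('wrist')[:,:,::-1])
p=ctrl.state()['tcp_pos'];print(p)
th=np.linspace(0,2*np.pi,200)
def circ(c,r,z):
    q=np.array([proj('wrist',(c[0]+r*np.cos(t),c[1]+r*np.sin(t),z),ci) for t in th]);return q.min(0),q.max(0)
print('rim at TCP',circ(p,.023,.032))
"
```

```text
[ 0.15535913 -0.10516065 -0.5395596 ]
t 29.1 n 2 share/row [-0.     -0.0014  0.0327] total m [-0.0001 -0.0022  0.0523] tilt [-3.141e+00 -1.000e-03  1.125e+00]
[ 0.49016406 -0.41513448  0.09839505]
rim at TCP (array([246.31672464, 188.56612714]), array([315.00474839, 253.97024457]))
```

View pics/w24.png

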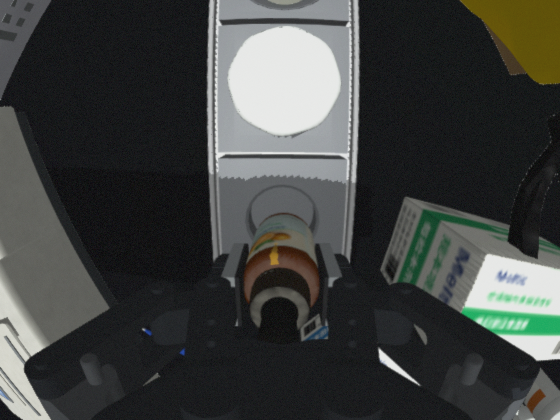

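```bash
python3 -c "
from h import *
for n,b,t in [('blue near',(545,265),(548,163)),('blue left',(475,240),(478,125)),]:
  p=atz('scene',240+b[0]/5,90+b[1]/5,0);print(n,p)
  for z in (.04,.06,.08,.1,.12):print(z,proj('scene',(p[0],p[1],z)),'obs',240+t[0]/5,90+t[1]/5)
  s=ctrl.state();print('tool',rot(s['tcp_rot']).T@(p-s['tcp_pos']))
"
```

```text
blue near [ 0.45828325 -0.51877374  0.        ]
0.04 [350.09597633 133.42903371] obs 349.6 122.6
0.06 [350.65726663 128.52738531] obs 349.6 122.6
0.08 [351.2277144  123.54576643] obs 349.6 122.6
0.1 [351.80754558 118.48220389] obs 349.6 122.6
0.12 [352.39699361 113.33465906] obs 349.6 122.6
tool [-0.10725495  0.0157709   0.09842114]
blue left [ 0.51951067 -0.52543909  0.        ]
0.04 [335.85536125 128.52458758] obs 335.6 115.0
0.06 [336.29323298 123.67398762] obs 335.6 115.0
0.08 [336.73811637 118.74571478] obs 335.6 115.0
0.1 [337.19018119 113.73788835] obs 335.6 115.0
0.12 [337.64960275 108.64856638] obs 335.6 115.0
tool [-0.08685969  0.07388499  0.09852065]
```

jog_arm:
  steps:
    - [[0,-0.0025,0.015],[0,0,0],0.22]
    - [[0,0,0.02],[0,0,0],0.22]
    - [[0,0,0.013],[0,0,0],0.22]
    - [[0,0,0.006],[0,0,0],0.22]
    - [[0,0,0],[0,0,0],0.22]

```text
t: 29.7
tcp_pos: [0.4866, -0.414, 0.0521]
tcp_rot: [-3.139, -0.001, 1.124]
force: [-0.2, -0.3, -0.7]
width: 0.368
```

jog_arm:
  steps:
    - [[0,0,0.002],[0,0,0],0.22]
    - [[0,0,0],[0,0,0],0.22]
    - [[0,0,0],[0,0,0],0.22]

```text
t: 30.0
tcp_pos: [0.4876, -0.4147, 0.0523]
tcp_rot: [3.141, 0.0, 1.124]
force: [0.2, 0.2, -0.6]
width: 0.367
```

jog_arm:
  steps:
    - [[0,0,0.004],[0,0,0],0.22]
    - [[0,0,0.002],[0,0,0],0.22]
    - [[0,0,0],[0,0,0],0.22]

```text
t: 30.3
tcp_pos: [0.4871, -0.4143, 0.0466]
tcp_rot: [-3.141, -0.0, 1.124]
force: [-0.2, 0.6, -2.0]
width: 0.359
```

jog_arm:
  steps:
    - [[0,0,0.0025],[0,0,0],0.22]
    - [[0,0,0],[0,0,0],0.22]
    - [[0,0,0],[0,0,0],0.22]

```text
t: 30.6
tcp_pos: [0.4873, -0.4145, 0.045]
tcp_rot: [-3.142, -0.0, 1.124]
force: [0.2, -0.2, -0.7]
width: 0.365
```

jog_arm:
  steps:
    - [[0,0,0.002],[0,0,0],0.22]
    - [[0,0,0],[0,0,0],0.22]
    - [[0,0,0],[0,0,0],0.22]

```text
t: 30.9
tcp_pos: [0.4876, -0.4147, 0.0445]
tcp_rot: [3.14, 0.0, 1.124]
force: [-1.3, 1.5, 6.7]
width: 0.365
```

Contact at the expected height (0.0445). Release and rise.

jog_arm:
  steps:
    - [[0,0,-0.0005],[0,0,0],0.37]
    - [[0,0,0],[0,0,0],0.45]
    - [[0,0,0],[0,0,0],0.55]
    - [[0,0,0],[0,0,0],0.65]
    - [[0,0,0],[0,0,0],0.7]

```text
t: 31.4
tcp_pos: [0.4872, -0.4144, 0.0436]
tcp_rot: [-3.141, -0.0, 1.124]
force: [-0.0, 0.3, -1.6]
width: 0.703
```

jog_arm:
  steps:
    - [[0,0,0],[0,0,0],0.7]
    - [[0,0,-0.03],[0,0,0],0.7]
    - [[0,0,-0.055],[0,0,0],0.7]
    - [[0,0,-0.055],[0,0,0],0.7]
    - [[0,0,-0.055],[0,0,0],0.7]

```text
t: 31.9
tcp_pos: [0.4871, -0.4143, 0.2014]
tcp_rot: [-3.141, -0.0, 1.124]
force: [-0.2, -1.2, -0.0]
width: 0.701
```

jog_arm:
  steps:
    - [[0,0,-0.055],[0,0,0],0.7]
    - [[-0.05,0,-0.03],[0,0,0],0.8]
    - [[-0.05,0,0],[0,0,0],0.9]
    - [[-0.05,0,0],[0,0,0],1]
    - [[-0.05,0,0],[0,0,0],1]

```text
t: 32.4
tcp_pos: [0.4174, -0.5601, 0.2682]
tcp_rot: [3.141, 0.0, 1.124]
force: [0.2, 0.2, 0.4]
width: 1.0
```

jog_arm:
  steps:
    - [[-0.04,0,0],[0,0,0],1]
    - [[0,0,0],[0,0,0],1]
    - [[0,0,0],[0,0,0],1]

```text
t: 32.7
tcp_pos: [0.4036, -0.5882, 0.2671]
tcp_rot: [-3.141, -0.001, 1.122]
force: [0.4, -0.7, 0.2]
width: 1.004
```

```bash
python3 -c "
from h import *
s=ctrl.state();print(s['tcp_pos'],s['joint_pos'])
cv2.imwrite('pics/w25.png',capture('wrist')[:,:,::-1])
t=capture('top')[:,:,::-1];cv2.imwrite('pics/t25.png',t);cv2.imwrite('pics/ct25.png',cv2.resize(t[125:235,315:455],None,fx=5,fy=5,interpolation=2))
sc=capture('scene')[:,:,::-1];cv2.imwrite('pics/s25.png',cv2.resize(sc[90:200,240:380],None,fx=5,fy=5))
"
```

```text
[ 0.40361159 -0.58820151  0.26708888] [ 1.0378453   0.59508779 -0.20992576  0.98830392  0.11674597  1.569426
  0.41422651]
```

View pics/w25.png

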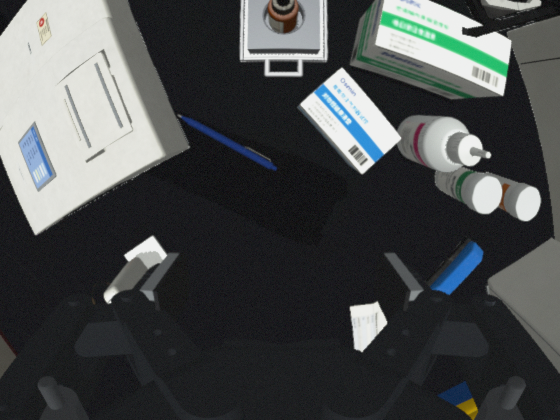

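View pics/ct25.png

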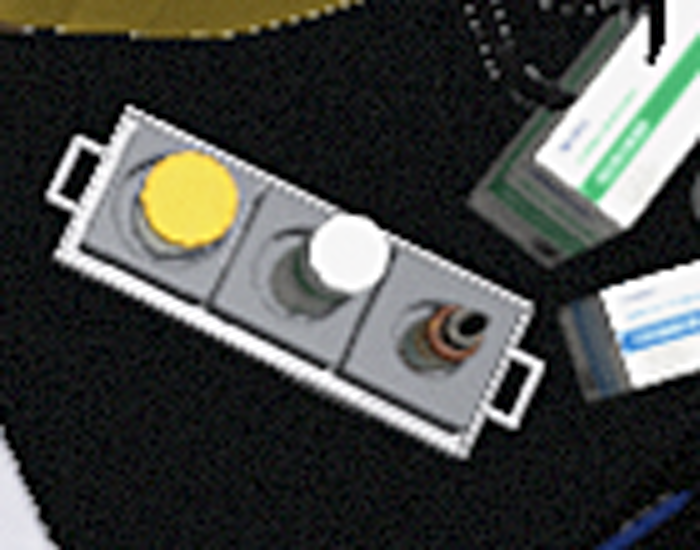

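View pics/s25.png

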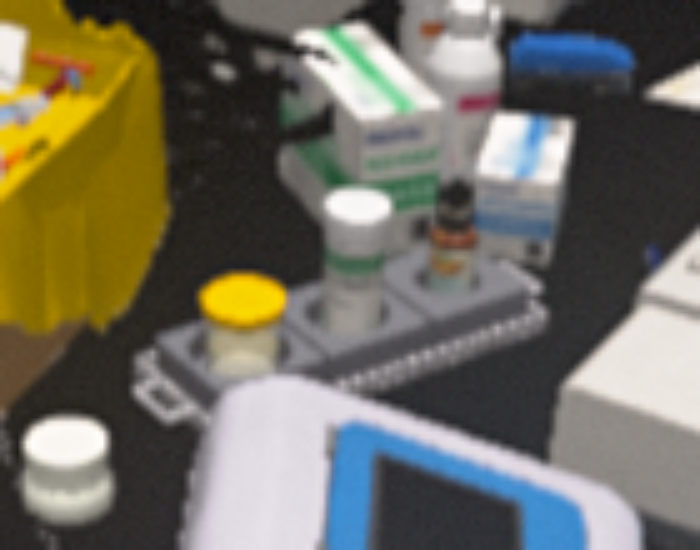

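View pics/t25.png

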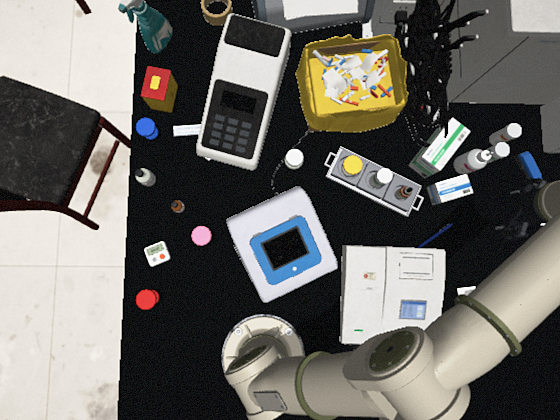

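```bash
python3 -c "
from h import *
f=lambda u,v,z:atz('top',315+u/5,125+v/5,z)
g=lambda u,v,z:atz('scene',240+u/5,90+v/5,z)
for n,c,s,z,r in[('cup',(189,198),(243,300),.071,(349.2,167.8)),('can',(349,254),(357,208),.115,(375,180)),('drop',(470,324),(456,187),.112,(401.3,192.8))]:
  R=atz('top',*r,.032);C=f(*c,z);print(n,R,C,np.linalg.norm((C-R)[:2]),'scene',g(*s,z))
"
```

```text
cup [ 0.56141131 -0.25668272  0.032     ] [ 0.56268541 -0.25956768  0.071     ] 0.0031537765675535264 scene [ 0.56309506 -0.2522623   0.071     ]
can [ 0.52471739 -0.3351707   0.032     ] [ 0.52158775 -0.34131166  0.115     ] 0.006892467445981646 scene [ 0.52196022 -0.33051069  0.115     ]
drop [ 0.48631087 -0.41490467  0.032     ] [ 0.48265782 -0.41070047  0.112     ] 0.005569567106998976 scene [ 0.48147569 -0.39740033  0.112     ]
```

```bash
python3 -c "
from bench import ctrl
print(ctrl.state()['t'],abs(ctrl.state()['dq']).max());print(ctrl.sign_off())"
```

```text
32.85 0.004561859278264562
the job is handed in; nothing more can be done
None
```

I packed the tray and handed the job in at 32.9 s. The yellow-lid cup is in the large pocket, the strip canister in the middle one and the dropper bottle in the small one.

- **Setting down:** I lowered each item until the wrist force showed light contact, about 16 N for the cup, 9 N for the canister and 7 N for the dropper. Each touched at the height expected for the pocket floor. I then opened the fingers and lifted clear.
- **Last pictures:** From the top and scene cameras all three stand upright in their pockets. The low jar, narrow-necked bottle and plain-capped amber bottle stand where they were; I checked those by eye in the pictures, not by measurement. The arm is parked clear and touches nothing.
- **Centring:** In the top camera the tops of the items sit about 3 mm (cup), 7 mm (canister) and 6 mm (dropper) from their pocket centres, against a 12 mm limit.
- **Disagreements:**
  - The scene camera gave positions 7 to 13 mm away from the top camera's for the same points, mostly in y.
  - The wrist camera showed a steady bias of about 5 pixels, which I corrected for.

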